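# Fetch the cover-slip rack out of the rinse tank with the hook rod

### The arm

A 6-joint arm with a two-finger parallel gripper is mounted at the origin on the work surface; the furniture and walls round the work are solid. World frame = base frame: x ahead of the robot, y to its left, z up, the work surface at z = 0. Lengths are in mm, angles in rad, forces in N, time in s.
With the tool pointing down it reaches from about 425 to 1125 mm from the base axis. Payload 14.9 kg.
Tool frame: the origin (TCP) lies midway between the tips of the shut fingers; the grasp point (between the pads) lies 19 mm behind it; x points along the fingers, y is the direction in which the jaws open and shut, and the axes are right-handed (so a half turn about x gives the same grasp; the last joint's range is limited). The gripper opens to 91 mm and grips with 3 to 60 N. Pads are 32 mm wide; open, the fingers measure 118 mm over their backs; the gripper's body (76 mm by 178 mm) begins 60 mm behind the grasp point.
Start: joints at [-1.272, 0.379, 1.734, -0, 1.028, -0.033], TCP at [228.018, -661.835, 213.932] pointing down, gripper open.
Joint ranges: [-2.77, 2.77], [-0.74, 2.19], [0, 2.66], [-1.06, 4.2], [0.31, 2.87], [-3.08, 3.08]. Speed limits (rad/s): [1.89, 1.89, 2.39, 3.14, 3.14, 3.14].

### API

Orientations are given as a 3x3 rotation matrix whose columns are the frame's x, y, z axes.
In Python, from plant import arm gives the robot as it stands.
- The arm moves only by the tool play_rows, never from a script. Its argument "rows" is a list of rows, each an object with "offset": the shift along the tool's x, y, z in m, a list of three; "delta_rot": the turn, a rotation vector about the tool's x, y, z in degrees, a list of three. In form: [{"offset": [x, y, z], "delta_rot": [rx, ry, rz]}, ...]. A call has exactly 5 rows; each row is the pose to reach, as a shift and turn from the pose commanded when the call began, along the tool's axes at that moment; what a row does not reach only later rows make up. A row lasts 1/12 s, in which the tool goes at most 41.7 mm and 7.16 degrees, less where a joint would pass 70% of its speed; a pose out of reach is approached as far as the arm can. A call with a gripper value outside its range is refused whole. "hand" is the finger opening in m, from 0 to 0.0912, set as the call begins (left out, the last holds). The fingers move at their own pace and stop on an object; "force" is the grip in N (left out, the last holds). Time passes only in rows, so rows that repeat a pose let the fingers close, or fill a call up. It gives the time, the measured TCP pose, the force and the opening at its end, in the units of the state.
- arm.get_state(): the state, without advancing time (a new reading comes with each control period).
- arm.grab_frame(name): name is "scene" or "top" or "wrist"; returns a dict with "color" (400x640x3 uint8, blue, green, red), "z_map" (400x640 float32, mm along the optical axis (not along the pixel's ray), 0 where there is no reading), "camera_matrix" (3x3 intrinsics, pixels), "R" (3x3) and "t" (3): a world point X has camera coordinates R X + t. Camera axes: x right, y down, z forward; pixel columns grow to the right and rows downward; lengths in mm; the calibration is good to about 2 mm. A picture is of the moment at which its call begins.
- arm.job_done(): hands the job in, once; it reports no verdict.
The state is a dict: "clock": time; "joints": joint angles; "dq": joint speeds; "effort": joint torques, N m; "tool_pos": TCP position; "ee_rot": TCP orientation; "wrist_force": force on the tool from outside, world axes, zero at the start; "wrist_torque": the same for the moment, N m; "finger_gap": finger opening in mm.
Only numpy, scipy, OpenCV 4.12 (cv2) and the standard library are available. Lean on these libraries where they do the work, as an engineer would, in place of code of your own. Each camera call takes 0.05 s, during which the arm holds its last target.

### The job

Take the hook rod from its stand and use it to fish the cover-slip rack out of the deep rinse tank by its swinging wire bail, feeling gently for the bail because nobody knows which way it has flopped. Set the rack down gently and upright on the drain tray, free the hook, and hang the rod back in its stand. Keep hands off the rack and the tank, never press hard, and leave the bottles and the mortar where they are.

Things in the scene. Friction and masses are not known exactly. Their poses are not given: they have to be found in the camera images.
- tank: Fixed stainless rinse tank, open on top, 110 x 68 mm outside, rim 135 mm above the bench; inside 98 mm along its x axis, 56 mm along its y axis. Origin at the centre of its underside, z up. Inside, at each x end, a bracket (39 to 49 mm from the middle, top 32 mm up) carries the rack.
- slip_rack: Loose steel rack of glass cover slips, about 0.3 kg, hanging in the tank with its x axis along the tank's: body 70 (x) x 40 (y) x 24 (z) mm, treat it as solid, with a lug at each x end (out to 45 mm, underside 20 mm up). Origin at the centre of its underside, about 12 mm above the bench. Hung by its bail it hangs nearly level.
- bail_pivot (a point): Middle of the bail's axis (the rack's y), 21 mm above the rack's origin. The bail: 4 mm wire, two 44 mm arms 22.5 mm either side, crossbar along y between them. It turns very easily, stays where pushed, and leans at the start by an unknown angle up to 0.7 rad toward the rack's +x or -x; rigid stops at 0.75 rad, where the crossbar is 32 mm above and 30 mm beside this point.
- hook_rod: Loose upright hook rod, 0.1 kg. Origin at the lowest point of the hook, z up along the rod. Double hook like an anchor in the rod's xz plane: 6 mm wire reaching 19 mm to +x and to -x, tips turned up to 14 mm, each throat 10 mm wide with its floor 6 mm up; it hooks on either side. 6 mm shank; 34 mm square collar 90 to 96 mm up; grip above it.
- rod_grip (a point): Middle of the rod's black grip, 18 x 18 mm square, reaching from 96 to 162 mm above the rod's origin; this point is 130 mm up. It may be gripped across x or across y.
- stand: Fixed rod stand, 100 x 90 mm base, 121 mm high. Origin at the underside, below the hung rod. A fork on a column at its +x side carries the collar 115 mm up. Its slot along x (14 mm wide, open at -x, 30 mm to +x) lets the hook straight up and down when the rod's x lies along the stand's, either way round. Lips 6 mm high leave the collar 3 mm of play all round.
- rod_home (a point): Fixed on the stand: where the rod's origin is when the rod hangs properly in the fork (25 mm above the bench).
- drain_tray: Fixed shallow white tray, 154 mm along its x and 368 mm along its y axis, 16 mm high rim; origin at the centre of its underside, its flat floor 2 mm up.
- white_bottle: Loose bystander: white capped bottle 61 mm wide, 126 mm high; origin at the centre of its underside.
- reagent_bottle: Loose bystander: squat white bottle with a red cap, 57 mm wide, 110 mm high; origin at the centre of its underside.
- mortar_bowl: Loose bystander: ceramic mortar bowl, 108 x 119 x 59 mm; origin at the centre of its underside.
Not all that is in view belongs to the job. There is more than one size of the hook_rod; the job needs the smaller.

How it is judged:
By the outcome, as a careful person would: the job done as asked, in the order asked, and still so for the second after the job is handed in, with the robot touching nothing.
It also fails if it takes over 72 s, if anything falls off the work surface, if the arm or the gripper's body presses on something with over 40 N, if the wrist force passes 120 N, or if a joint passes its speed limit or range.

## Working session

There is one attempt and no reset: what is moved stays moved. The work goes in short steps, Python scripts to look and compute and a tool call to move; the robot and the scene stay as the last step left them, time stands still between calls to the robot, and variables do not carry over. Pictures are saved under pics/ and viewed, and the job is handed in when it is done.

Besides the shell and the picture viewer there is one more tool, called in YAML: its name, and indented under it one key for each argument. play_rows: Moves the arm, as the interface text tells. Its arguments: {"type":"object","properties":{"rows":{"type":"array","items":{"type":"object","properties":{"offset":{"type":"array","items":{"type":"number"}},"delta_rot":{"type":"array","items":{"type":"number"}}}}},"hand":{"type":"number"},"force":{"type":"number"}},"required":["rows"]}

```bash
ls; mkdir -p pics; cat > h.py <<'E'
import numpy as np, cv2, pickle
from plant import arm
def grab(n,tag):
    f=arm.grab_frame(n); cv2.imwrite(f'pics/{tag}.png',f['color']); pickle.dump(f,open(f'pics/{tag}.pkl','wb')); return f
def load(tag): return pickle.load(open(f'pics/{tag}.pkl','rb'))
def cloud(f):
    K=f['camera_matrix'];z=f['z_map'].astype(float);v,u=np.mgrid[:z.shape[0],:z.shape[1]]
    P=np.stack([(u-K[0,2])*z/K[0,0],(v-K[1,2])*z/K[1,1],z],-1)
    W=(P-f['t'])@f['R']; W[z==0]=np.nan; return W
E
python3 - <<'E'
from h import *
print({k:np.round(v,3) if not isinstance(v,dict) else v for k,v in arm.get_state().items()})
for n in ['scene','top','wrist']:
    f=grab(n,n+'0'); print(n,np.round(f['R'],3).tolist(),np.round(f['t']),np.round(f['camera_matrix']).tolist(), (-f['R'].T@f['t']).round())
E
```

```text
pics
{'clock': np.float64(0.0), 'joints': array([-1.272,  0.379,  1.735, -0.   ,  1.029, -0.033]), 'dq': array([ 0.   , -0.001,  0.   ,  0.   ,  0.   , -0.   ]), 'effort': array([ 3.0000e-03, -7.6373e+01, -4.3437e+01,  6.5000e-02,  4.2000e-02,
       -0.0000e+00]), 'tool_pos': array([ 227.911, -661.421,  213.291]), 'ee_rot': array([[-0.   ,  0.326, -0.945],
       [ 0.001, -0.945, -0.326],
       [-1.   , -0.001, -0.   ]]), 'wrist_force': array([0.606, 0.238, 0.215]), 'wrist_torque': array([ 0.01 ,  0.032, -0.015]), 'finger_gap': np.float64(91.066)}
scene [[0.991, 0.13, -0.013], [0.07, -0.61, -0.789], [-0.11, 0.781, -0.614]] [-511.   67.  947.] [[394.0, 0.0, 324.0], [0.0, 394.0, 200.0], [0.0, 0.0, 1.0]] [ 606. -633.  628.]
top [[-0.021, -1.0, 0.012], [-0.997, 0.02, -0.07], [0.07, -0.014, -0.997]] [ 60. 524. 982.] [[467.0, 0.0, 323.0], [0.0, 467.0, 197.0], [0.0, 0.0, 1.0]] [ 455.   63. 1016.]
wrist [[0.326, -0.945, 0.0], [-0.915, -0.315, 0.252], [-0.238, -0.083, -0.968]] [-700.  -27.  390.] [[282.0, 0.0, 322.0], [0.0, 282.0, 198.0], [0.0, 0.0, 1.0]] [ 296. -638.  384.]
```

View pics/scene0.png

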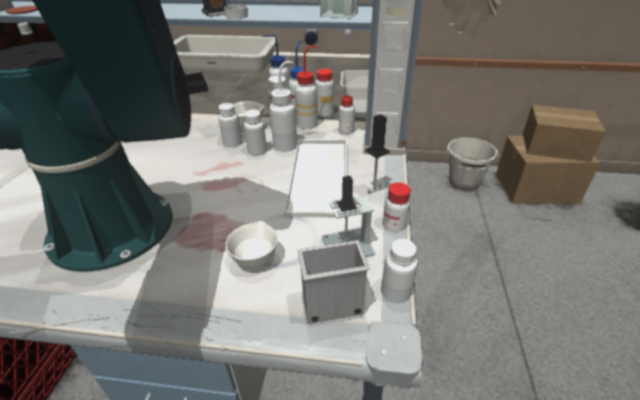

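View pics/top0.png

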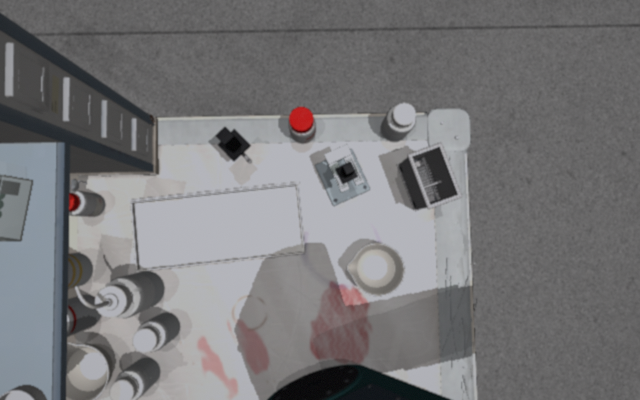

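View pics/wrist0.png

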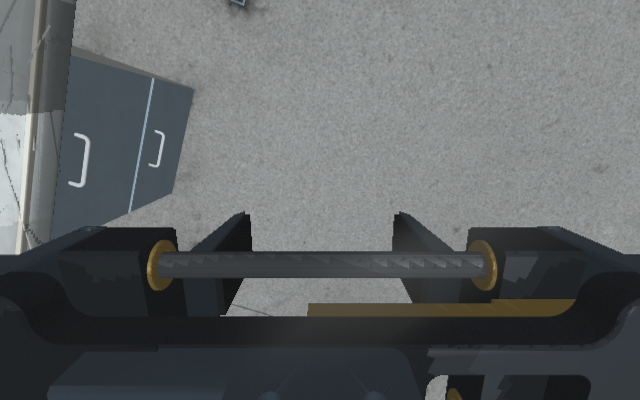

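```bash
python3 - <<'E'
from h import *
f=load('top0');c=f['color'][90:300,180:480];cv2.imwrite('pics/topc.png',cv2.resize(c,None,fx=2.66,fy=2.66,interpolation=cv2.INTER_CUBIC))
f=load('scene0');c=f['color'][100:330,220:430];cv2.imwrite('pics/scenec.png',cv2.resize(c,None,fx=2.6,fy=2.6,interpolation=cv2.INTER_CUBIC))
W=cloud(load('top0'))
for (u,v) in [(233,145),(345,172),(302,120),(402,117),(375,265),(432,177),(405,150),(441,145),(460,190),(418,209),(136,202),(299,185),(303,250),(138,267),(220,220)]: print((u,v),W[v,u].round())
E
```

```text
(233, 145) [613. 213. 172.]
(345, 172) [558.  10. 185.]
(302, 120) [672.  88. 107.]
(402, 117) [ 670. -107.  125.]
(375, 265) [377. -60.   9.]
(432, 177) [ 562. -183.   36.]
(405, 150) [ 627. -135.    0.]
(441, 145) [ 613. -178.  133.]
(460, 190) [ 535. -251.    5.]
(418, 209) [ 494. -149.   44.]
(136, 202) [523. 449.  14.]
(299, 185) [554. 100.   0.]
(303, 250) [413.  93.  15.]
(138, 267) [384. 446.   8.]
(220, 220) [481. 272.   2.]
```

View pics/topc.png

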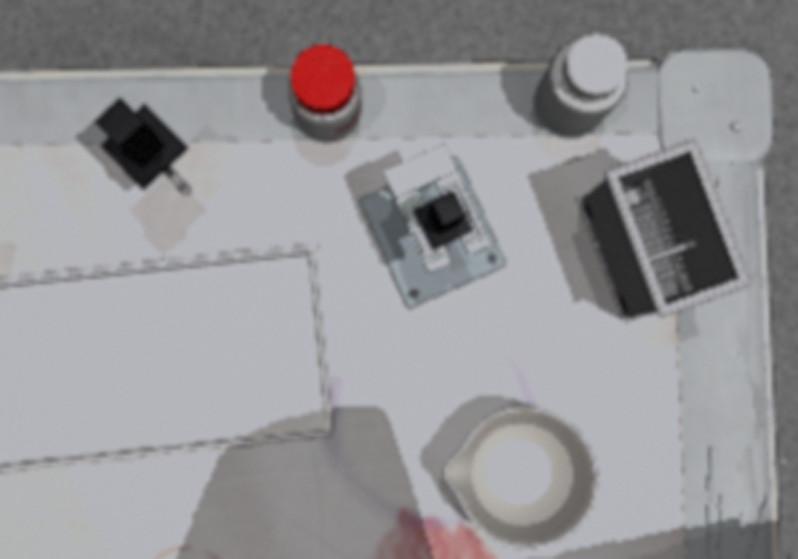

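View pics/scenec.png

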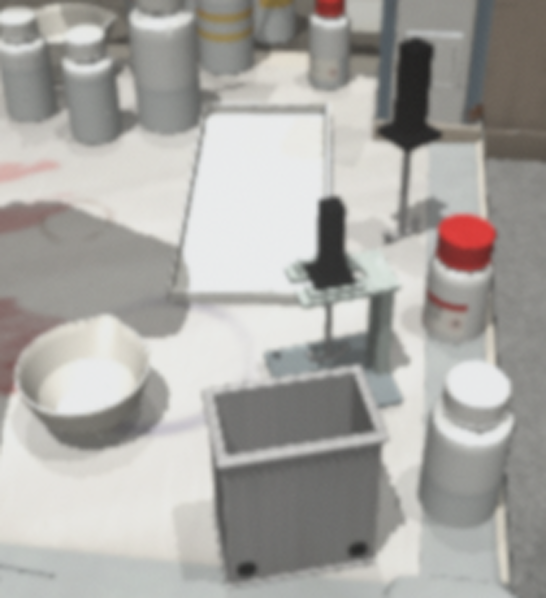

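```bash
python3 - <<'E'
from h import *
for tag in ['top0','scene0']:
    W=cloud(load(tag)).reshape(-1,3)
    def sel(c,r,z0,z1):
        return W[(np.hypot(W[:,0]-c[0],W[:,1]-c[1])<r)&(W[:,2]>z0)&(W[:,2]<z1)]
    for nm,c,r,z0,z1 in [('tank',(562,-183),85,128,142),('grip',(558,15),40,165,200),('fork',(558,15),70,105,126),('collar',(558,15),35,117,128),('base',(558,15),75,5,18),('tray',(470,270),260,10,20),('red',(672,88),50,90,120),('wb',(670,-107),50,110,135),('mortar',(390,-60),90,45,70)]:
        P=sel(c,r,z0,z1)
        if len(P)<5: print(tag,nm,len(P));continue
        rect=cv2.minAreaRect(P[:,:2].astype(np.float32))
        print(tag,nm,len(P),np.round(rect[0]),np.round(rect[1]),round(rect[2],1),'z',np.percentile(P[:,2],[5,50,95]).round(1),'mean',P.mean(0).round(1))
E
```

```text
top0 tank 729 [ 554. -163.] [113.  71.] 18.5 z [130.4 133.8 136.6] mean [ 553.6 -163.   133.7]
top0 grip 117 [564.   5.] [18. 18.] 25.5 z [171.9 185.6 188.1] mean [563.3   4.9 184.2]
top0 fork 833 [574.   8.] [82. 50.] 22.9 z [111.6 115.1 121.4] mean [575.6  10.6 115.9]
top0 collar 234 [562.   4.] [49. 46.] 21.2 z [118.  120.  122.6] mean [559.9   8.7 120. ]
top0 base 889 [561.   3.] [115.  90.] 22.8 z [ 5.3  7.4 10.3] mean [555.6  11.3   7.5]
top0 tray 1368 [530. 278.] [405. 465.] 31.4 z [10.9 14.6 18. ] mean [491.1 297.9  14.6]
top0 red 511 [675.  91.] [46. 49.] 88.9 z [100.9 108.3 110.9] mean [673.2  90.8 107.6]
top0 wb 450 [ 677. -110.] [44. 44.] 65.3 z [115.6 124.3 127. ] mean [ 675.3 -109.4  123.7]
top0 mortar 595 [372. -58.] [108. 105.] 43.8 z [45.8 53.6 58.7] mean [369.5 -60.5  53. ]
scene0 tank 861 [ 553. -165.] [113.  73.] 19.2 z [129.5 134.6 136.3] mean [ 553.4 -166.4  134. ]
scene0 grip 146 [563.   3.] [18. 21.] 25.4 z [166.8 181.5 188.4] mean [564.1  -1.4 179.8]
scene0 fork 603 [573.   6.] [82. 52.] 23.7 z [111.3 115.9 122.2] mean [574.6   0.7 116.8]
scene0 collar 179 [563.   3.] [50. 43.] 13.9 z [118.3 120.9 125.6] mean [ 5.616e+02 -5.000e-01  1.211e+02]
scene0 base 541 [567.   5.] [99. 91.] 22.4 z [ 6.5  8.4 11.2] mean [569.8  17.5   8.6]
scene0 tray 644 [529. 279.] [408. 468.] 31.9 z [10.6 15.1 18.9] mean [449.  296.3  14.9]
scene0 red 369 [674.  87.] [48. 48.] 72.9 z [ 92.2 108.5 110.7] mean [673.6  81.2 105.3]
scene0 wb 478 [ 676. -114.] [43. 43.] 9.5 z [111.9 124.9 126.8] mean [ 675.4 -118.5  122.9]
scene0 mortar 641 [371. -60.] [108. 107.] 44.1 z [46.  53.3 59. ] mean [368.7 -51.9  53. ]
```

play_rows:
  rows:
    - {"offset":[0,-0.014,-0.015],"delta_rot":[-0.5,0,0]}
    - {"offset":[0,-0.042,-0.045],"delta_rot":[-1,0,0]}
    - {"offset":[0,-0.07,-0.076],"delta_rot":[-2,0,0]}
    - {"offset":[0,-0.097,-0.106],"delta_rot":[-3,0,0]}
    - {"offset":[0,-0.125,-0.136],"delta_rot":[-4,0,0]}
  hand: 0.06
  force: 40

```text
clock: 0.57
tool_pos: [316.3, -497.6, 213.7]
ee_rot: [[-0.0, 0.391, -0.92], [0.0, -0.92, -0.391], [-1.0, -0.0, -0.0]]
wrist_force: [1.0, -0.1, 1.1]
finger_gap: 61.4
```

play_rows:
  rows:
    - {"offset":[0,-0.025,-0.032],"delta_rot":[0,0,0]}
    - {"offset":[0,-0.05,-0.064],"delta_rot":[0,0,0]}
    - {"offset":[0,-0.075,-0.096],"delta_rot":[0,0,0]}
    - {"offset":[0,-0.1,-0.128],"delta_rot":[0,0,0]}
    - {"offset":[0,-0.125,-0.16],"delta_rot":[0,0,0]}

```text
clock: 0.98
tool_pos: [414.7, -319.9, 213.9]
ee_rot: [[0.0, 0.391, -0.921], [-0.0, -0.921, -0.391], [-1.0, 0.0, -0.0]]
wrist_force: [1.3, -0.8, -0.4]
finger_gap: 59.8
```

play_rows:
  rows:
    - {"offset":[0,-0.025,-0.032],"delta_rot":[0,0,0]}
    - {"offset":[0,-0.05,-0.064],"delta_rot":[0,0,0]}
    - {"offset":[0,-0.075,-0.096],"delta_rot":[0,0,0]}
    - {"offset":[0,-0.09,-0.115],"delta_rot":[0,0,0]}
    - {"offset":[0,-0.09,-0.115],"delta_rot":[0,0,0]}

```text
clock: 1.4
tool_pos: [486.4, -190.6, 213.9]
ee_rot: [[0.0, 0.394, -0.919], [0.0, -0.919, -0.394], [-1.0, -0.0, -0.0]]
wrist_force: [-0.3, -1.5, -0.2]
finger_gap: 60.0
```

```bash
python3 - <<'E'
from h import *
f=grab('wrist','w1'); print(arm.get_state()['tool_pos'])
c=f['color'][0:240,160:480];cv2.imwrite('pics/w1c.png',cv2.resize(c,None,fx=2.5,fy=2.5,interpolation=cv2.INTER_CUBIC))
E
```

```text
[ 485.64697121 -192.20058291  213.86527805]
```

View pics/w1c.png

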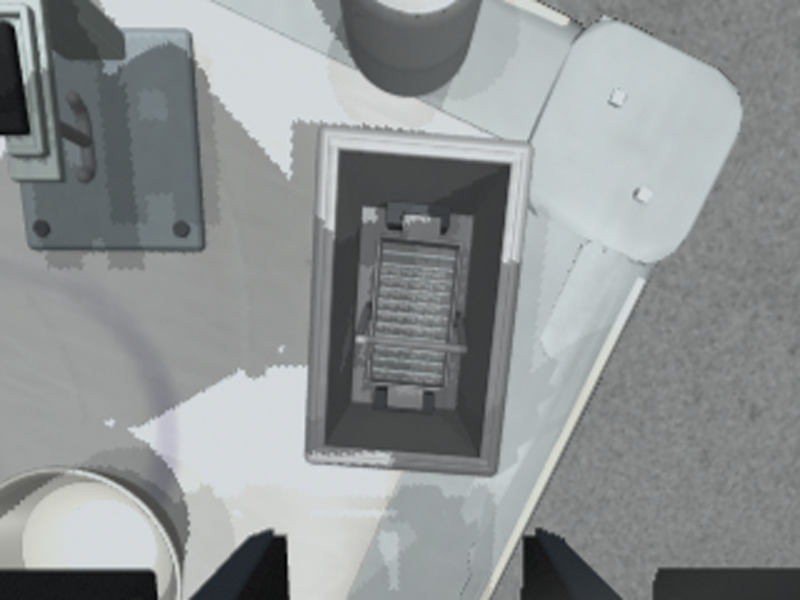

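```bash
python3 - <<'E'
from h import *
f=load('w1');W=cloud(f);K=f['camera_matrix'];C=-f['R'].T@f['t']
print('cam',C.round(1))
for u in range(300,352,4):
    print(u,[tuple(W[v,u].round(0)) for v in (136,138,140)])
V=W.reshape(-1,3)
P=V[(np.hypot(V[:,0]-553,V[:,1]+164)<85)&(V[:,2]>128)&(V[:,2]<142)]
r=cv2.minAreaRect(P[:,:2].astype(np.float32));print('tank',r,P[:,2].mean())
c=np.deg2rad(r[2]);
def ray(u,v,z):
    d=f['R'].T@np.array([(u-K[0,2])/K[0,0],(v-K[1,2])/K[1,1],1]);return C+d*(z-C[2])/d[2]
T=np.array(r[0])
for yaw in (r[2],): 
  R=np.array([[np.cos(c),np.sin(c)],[-np.sin(c),np.cos(c)]])
  for z in (65,70,75):
    a,b=ray(302.8,136.4,z),ray(346,139.6,z); print(z,'len',np.linalg.norm(a-b),'tank frame',(R@(a[:2]-T)).round(1),(R@(b[:2]-T)).round(1))
# rack top z~36 points
P=V[(np.hypot(V[:,0]-553,V[:,1]+164)<50)&(V[:,2]>28)&(V[:,2]<42)]
q=(P[:,:2]-T)@R.T; print('rack',q.min(0),q.max(0),np.percentile(q,[2,98],axis=0))
P=V[(np.hypot(V[:,0]-553,V[:,1]+164)<50)&(V[:,2]>55)&(V[:,2]<90)]
q=np.c_[(P[:,:2]-T)@R.T,P[:,2]];q=q[(abs(q[:,0])<40)&(abs(q[:,1])<26)]; print('bail',len(q),q.round(0)[:60].tolist())
E
```

```text
cam [ 552.5 -162.1  384.8]
300 [(np.float64(529.0), np.float64(-143.0), np.float64(26.0)), (np.float64(527.0), np.float64(-144.0), np.float64(26.0)), (np.float64(524.0), np.float64(-145.0), np.float64(24.0))]
304 [(np.float64(534.0), np.float64(-150.0), np.float64(77.0)), (np.float64(527.0), np.float64(-148.0), np.float64(2.0)), (np.float64(525.0), np.float64(-149.0), np.float64(3.0))]
308 [(np.float64(536.0), np.float64(-154.0), np.float64(77.0)), (np.float64(531.0), np.float64(-154.0), np.float64(36.0)), (np.float64(529.0), np.float64(-154.0), np.float64(33.0))]
312 [(np.float64(537.0), np.float64(-158.0), np.float64(77.0)), (np.float64(533.0), np.float64(-158.0), np.float64(34.0)), (np.float64(530.0), np.float64(-159.0), np.float64(14.0))]
316 [(np.float64(539.0), np.float64(-162.0), np.float64(77.0)), (np.float64(537.0), np.float64(-162.0), np.float64(75.0)), (np.float64(532.0), np.float64(-164.0), np.float64(14.0))]
320 [(np.float64(541.0), np.float64(-166.0), np.float64(79.0)), (np.float64(539.0), np.float64(-166.0), np.float64(76.0)), (np.float64(534.0), np.float64(-168.0), np
[... 2271 characters left out ...]
.0, 60.0], [-8.0, -23.0, 63.0], [-8.0, -25.0, 60.0], [-12.0, 22.0, 76.0], [-12.0, 21.0, 77.0], [-12.0, 20.0, 77.0], [-12.0, 19.0, 77.0], [-12.0, 18.0, 77.0], [-12.0, 17.0, 77.0], [-12.0, 16.0, 77.0], [-12.0, 15.0, 76.0], [-12.0, 14.0, 76.0], [-12.0, 13.0, 76.0], [-12.0, 12.0, 76.0], [-11.0, 11.0, 76.0], [-9.0, -22.0, 63.0], [-9.0, -23.0, 65.0], [-9.0, -24.0, 65.0], [-13.0, 22.0, 75.0], [-13.0, 21.0, 75.0], [-13.0, 20.0, 77.0], [-13.0, 19.0, 76.0], [-13.0, 18.0, 77.0], [-13.0, 17.0, 78.0], [-13.0, 16.0, 79.0], [-13.0, 15.0, 78.0], [-13.0, 14.0, 77.0], [-13.0, 13.0, 76.0], [-13.0, 12.0, 78.0], [-12.0, 11.0, 79.0], [-12.0, 10.0, 77.0], [-12.0, 9.0, 77.0], [-12.0, 8.0, 75.0], [-12.0, 6.0, 76.0]]
```

play_rows:
  rows:
    - {"offset":[0,-0.035,-0.018],"delta_rot":[0,0,0]}
    - {"offset":[0,-0.07,-0.036],"delta_rot":[0,0,0]}
    - {"offset":[0,-0.105,-0.054],"delta_rot":[0,0,0]}
    - {"offset":[0,-0.14,-0.071],"delta_rot":[0,0,0]}
    - {"offset":[0,-0.15,-0.076],"delta_rot":[0,0,0]}

```text
clock: 1.87
tool_pos: [495.8, -23.6, 213.9]
ee_rot: [[-0.0, 0.392, -0.92], [0.0, -0.92, -0.392], [-1.0, -0.0, 0.0]]
wrist_force: [0.2, -0.4, 0.4]
finger_gap: 60.1
```

```bash
python3 - <<'E'
from h import *
f=grab('wrist','w2'); print(arm.get_state()['tool_pos'],arm.get_state()['ee_rot'].round(4).tolist())
c=f['color'][0:240,160:480];cv2.imwrite('pics/w2c.png',cv2.resize(c,None,fx=2.5,fy=2.5,interpolation=cv2.INTER_CUBIC))
W=cloud(f).reshape(-1,3)
for nm,c,r,z0,z1 in [('grip',(563,4),35,180,195),('collar',(563,4),26,116,126),('forktop',(563,4),60,105,126),('base',(558,15),85,5,18)]:
    P=W[(np.hypot(W[:,0]-c[0],W[:,1]-c[1])<r)&(W[:,2]>z0)&(W[:,2]<z1)]
    rect=cv2.minAreaRect(P[:,:2].astype(np.float32))
    print(nm,len(P),np.round(rect[0],1),np.round(rect[1]),round(rect[2],1),P[:,2].mean(),np.percentile(P[:,2],[5,50,95]))
E
```

```text
[496.04696387 -23.73083636 213.89469234] [[-0.0001, 0.3926, -0.9197], [0.0004, -0.9197, -0.3926], [-1.0, -0.0004, -0.0]]
grip 708 [564.3   3.8] [18. 18.] 24.0 186.9071808598121 [185.7261773  186.93714225 188.0245745 ]
collar 1084 [563.3   2.8] [46. 48.] 23.0 120.63813493354841 [117.81560989 120.82754644 122.0822587 ]
forktop 3985 [574.5   7.2] [82. 50.] 23.0 116.8081860831542 [113.91529079 115.45948587 121.61062294]
base 1720 [560.   26.5] [ 98. 137.] 23.1 7.906569955483725 [6.27261383 7.86556658 9.38623084]
```

View pics/w2c.png

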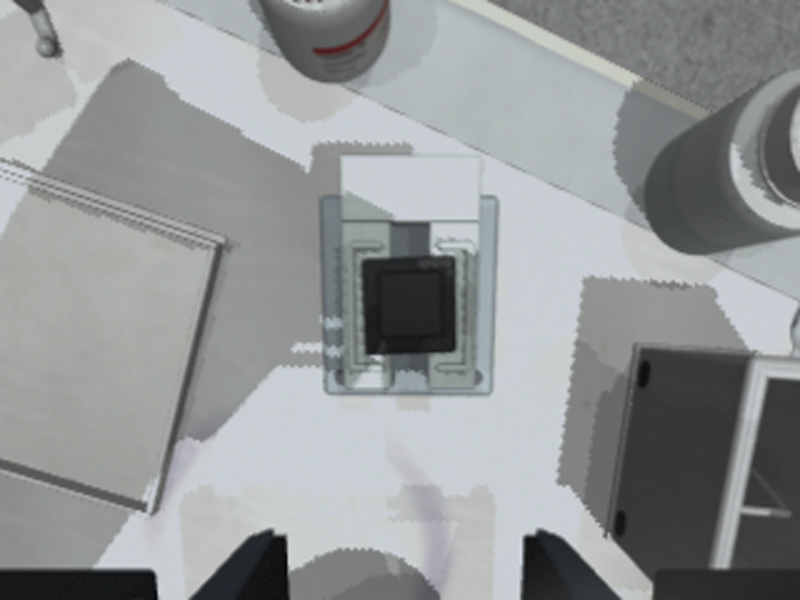

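play_rows:
  rows:
    - {"offset":[0,0.001,-0.037],"delta_rot":[0,0,0]}
    - {"offset":[0,0.0015,-0.0735],"delta_rot":[0,0,0]}
    - {"offset":[0.02,0.0015,-0.0735],"delta_rot":[0,0,0]}
    - {"offset":[0.055,0.0015,-0.0735],"delta_rot":[0,0,0]}
    - {"offset":[0.077,0.0015,-0.0735],"delta_rot":[0,0,0]}

```text
clock: 2.33
tool_pos: [564.2, -0.3, 134.7]
ee_rot: [[-0.001, 0.39, -0.921], [-0.0, -0.921, -0.39], [-1.0, -0.0, 0.001]]
wrist_force: [-0.6, -0.8, -0.1]
finger_gap: 60.0
```

play_rows:
  rows:
    - {"offset":[0,0,0],"delta_rot":[0,0,0]}
    - {"offset":[0,0,0],"delta_rot":[0,0,0]}
    - {"offset":[0,0,0],"delta_rot":[0,0,0]}
    - {"offset":[0,0,0],"delta_rot":[0,0,0]}
    - {"offset":[0,0,0],"delta_rot":[0,0,0]}
  hand: 0.0
  force: 40

```text
clock: 2.75
tool_pos: [565.4, 0.8, 138.5]
ee_rot: [[0.002, 0.391, -0.921], [-0.0, -0.921, -0.391], [-1.0, 0.001, -0.002]]
wrist_force: [-0.1, 0.0, -0.4]
finger_gap: 29.3
```

```bash
python3 - <<'E'
from h import *
s=arm.get_state();print({k:np.round(s[k],3).tolist() for k in ('clock','tool_pos','ee_rot','finger_gap','wrist_force','wrist_torque','joints')})
E
```

```text
{'clock': 2.75, 'tool_pos': [565.371, 0.802, 138.516], 'ee_rot': [[0.002, 0.391, -0.921], [-0.0, -0.921, -0.391], [-1.0, 0.001, -0.002]], 'finger_gap': 29.288, 'wrist_force': [-0.092, 0.035, -0.379], 'wrist_torque': [-0.012, 0.006, 0.008], 'joints': [-0.04, 0.275, 2.043, -0.0, 0.821, 1.13]}
```

play_rows:
  rows:
    - {"offset":[0,0,0],"delta_rot":[0,0,0]}
    - {"offset":[0,0,0],"delta_rot":[0,0,0]}
    - {"offset":[0,0,0],"delta_rot":[0,0,0]}
    - {"offset":[0,0,0],"delta_rot":[0,0,0]}
    - {"offset":[0,0,0],"delta_rot":[0,0,0]}
  hand: 0.035

```text
clock: 3.17
tool_pos: [564.5, 1.2, 137.0]
ee_rot: [[0.0, 0.391, -0.92], [-0.0, -0.92, -0.391], [-1.0, 0.0, -0.0]]
wrist_force: [-0.2, 0.0, 0.3]
finger_gap: 35.0
```

play_rows:
  rows:
    - {"offset":[0,-0.002,-0.0005],"delta_rot":[0,0,0]}
    - {"offset":[0,-0.0022,-0.0005],"delta_rot":[0,0,0]}
    - {"offset":[0,-0.0022,-0.0005],"delta_rot":[0,0,0]}
    - {"offset":[0,-0.0022,-0.0005],"delta_rot":[0,0,0]}
    - {"offset":[0,-0.0022,-0.0005],"delta_rot":[0,0,0]}

```text
clock: 3.58
tool_pos: [564.1, 3.4, 136.9]
ee_rot: [[-0.0, 0.391, -0.92], [0.0, -0.92, -0.391], [-1.0, -0.0, 0.0]]
wrist_force: [-0.0, 0.3, -0.2]
finger_gap: 34.9
```

play_rows:
  rows:
    - {"offset":[0,0,0],"delta_rot":[0,0,0]}
    - {"offset":[0,0,0],"delta_rot":[0,0,0]}
    - {"offset":[0,0,0],"delta_rot":[0,0,0]}
    - {"offset":[0,0,0],"delta_rot":[0,0,0]}
    - {"offset":[0,0,0],"delta_rot":[0,0,0]}
  hand: 0.0
  force: 40

```text
clock: 4.0
tool_pos: [564.1, 3.4, 136.9]
ee_rot: [[-0.0, 0.391, -0.92], [-0.0, -0.92, -0.391], [-1.0, -0.0, 0.0]]
wrist_force: [-1.1, 0.3, -0.8]
finger_gap: 17.8
```

```bash
python3 - <<'E'
from h import *
s=arm.get_state();print({k:np.round(s[k],3).tolist() for k in ('clock','tool_pos','ee_rot','finger_gap','wrist_force','wrist_torque','joints')})
f=grab('wrist','w3');c=f['color'][0:240,160:480];cv2.imwrite('pics/w3c.png',cv2.resize(c,None,fx=2.5,fy=2.5,interpolation=cv2.INTER_CUBIC))
E
```

```text
{'clock': 4.0, 'tool_pos': [564.093, 3.375, 136.896], 'ee_rot': [[-0.0, 0.391, -0.92], [-0.0, -0.92, -0.391], [-1.0, -0.0, 0.0]], 'finger_gap': 17.776, 'wrist_force': [-1.103, 0.344, -0.767], 'wrist_torque': [-0.077, -0.022, -0.047], 'joints': [-0.035, 0.277, 2.045, -0.0, 0.82, 1.134]}
```

View pics/w3c.png

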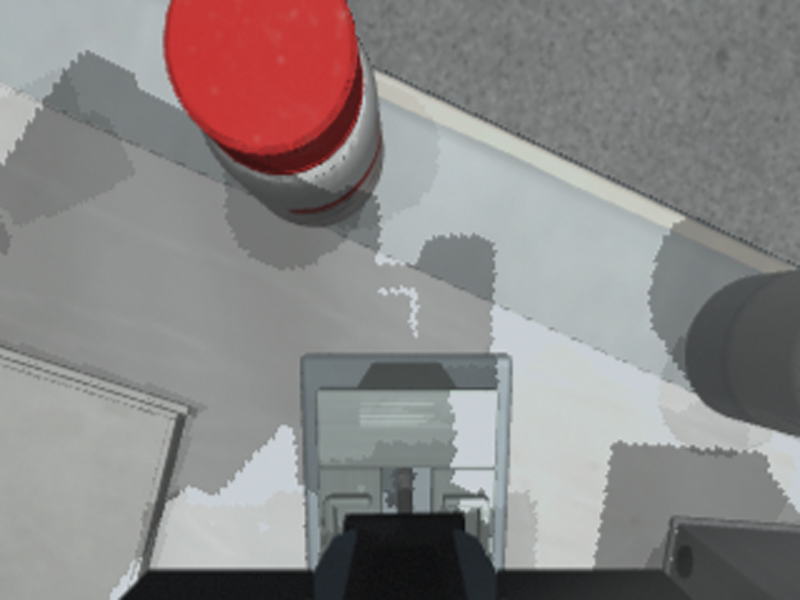

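play_rows:
  rows:
    - {"offset":[-0.008,0,0],"delta_rot":[0,0,0]}
    - {"offset":[-0.035,0,0],"delta_rot":[0,0,0]}
    - {"offset":[-0.075,0,0],"delta_rot":[0,0,0]}
    - {"offset":[-0.115,0,0],"delta_rot":[0,0,0]}
    - {"offset":[-0.145,0,0],"delta_rot":[0,0,0]}

```text
clock: 4.47
tool_pos: [564.5, 3.4, 285.7]
ee_rot: [[0.002, 0.391, -0.92], [-0.0, -0.92, -0.391], [-1.0, 0.001, -0.002]]
wrist_force: [0.9, -0.2, -0.7]
finger_gap: 17.6
```

play_rows:
  rows:
    - {"offset":[0,0.01,0.004],"delta_rot":[0.5,0,0]}
    - {"offset":[0,0.045,0.018],"delta_rot":[1.5,0,0]}
    - {"offset":[0,0.08,0.032],"delta_rot":[2.5,0,0]}
    - {"offset":[0,0.115,0.046],"delta_rot":[3.5,0,0]}
    - {"offset":[0,0.145,0.058],"delta_rot":[4.3,0,0]}

```text
clock: 4.88
tool_pos: [566.9, -154.9, 282.1]
ee_rot: [[0.0, 0.32, -0.947], [-0.0, -0.947, -0.32], [-1.0, 0.0, -0.0]]
wrist_force: [0.4, 0.6, -0.2]
finger_gap: 17.9
```

play_rows:
  rows:
    - {"offset":[0,0,0],"delta_rot":[0,0,0]}
    - {"offset":[0,0,0],"delta_rot":[0,0,0]}
    - {"offset":[0,0,0],"delta_rot":[0,0,0]}
    - {"offset":[0,0,0],"delta_rot":[0,0,0]}
    - {"offset":[0,0,0],"delta_rot":[0,0,0]}

```text
clock: 5.3
tool_pos: [567.4, -151.8, 282.0]
ee_rot: [[-0.0, 0.322, -0.947], [0.0, -0.947, -0.322], [-1.0, -0.0, 0.0]]
wrist_force: [1.5, 0.8, -0.8]
finger_gap: 17.8
```

```bash
cat > st.py <<'E'
from h import *
import sys
T=np.array([554.,-164.5]);c=np.deg2rad(18.7);Rt=np.array([[np.cos(c),np.sin(c)],[-np.sin(c),np.cos(c)]])
def st():
    s=arm.get_state();p=s['tool_pos'];R=s['ee_rot']
    print('t',round(float(s['clock']),2),'pos',p.round(2),'yaw',np.rad2deg(np.arctan2(R[1,1],R[0,1])).round(2),'down',R[:,0].round(4),'gap',round(float(s['finger_gap']),1),'F',s['wrist_force'].round(2),'M',s['wrist_torque'].round(3),'tank',(Rt@(p[:2]-T)).round(2),'hookz',round(p[2]-111.9,1),'F tank',(Rt@s['wrist_force'][:2]).round(2),'maxdq',abs(s['dq']).max().round(3))
    return s
if __name__=='__main__': st()
E
python3 - <<'E'
from st import *
s=st()
W=(np.array([566.9,-162.0])-s['tool_pos'][:2]); print('need', (s['ee_rot'].T@np.r_[W,0]).round(2))
for n in('scene','top'):
  f=grab(n,n+'4')
f=load('scene4');c=f['color'][60:330,220:430];cv2.imwrite('pics/s4c.png',cv2.resize(c,None,fx=2.2,fy=2.2,interpolation=cv2.INTER_CUBIC))
f=load('top4');c=f['color'][90:300,260:480];cv2.imwrite('pics/t4c.png',cv2.resize(c,None,fx=2.6,fy=2.6,interpolation=cv2.INTER_CUBIC))
E
```

```text
t 5.3 pos [ 567.4  -151.83  281.97] yaw -71.22 down [-0.e+00  1.e-04 -1.e+00] gap 17.8 F [ 1.53  0.82 -0.8 ] M [ 0.025  0.011 -0.003] tank [16.75  7.71] hookz 170.1 F tank [1.71 0.28] maxdq 0.002
need [-0.    9.47  3.75]
```

View pics/s4c.png

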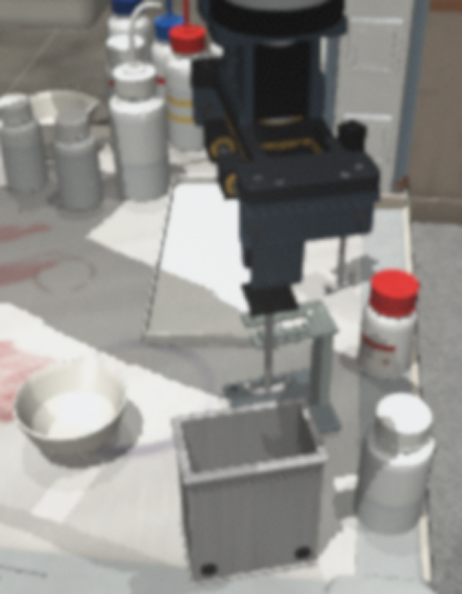

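```bash
python3 - <<'E'
from st import *
W=cloud(load('scene4'))
s=arm.get_state();p=s['tool_pos']
V=W[200:260,310:370].reshape(-1,3)
V=V[(np.hypot(V[:,0]-p[0],V[:,1]-p[1])<35)&(V[:,2]>150)&(V[:,2]<258)]
q=np.c_[(V[:,:2]-T)@Rt.T,V[:,2]]-np.r_[Rt@(p[:2]-T),p[2]-111.9]
for z0 in range(-10,90,8):
    k=q[(q[:,2]>=z0)&(q[:,2]<z0+8)]
    if len(k): print(z0,len(k),k.min(0).round(1),k.max(0).round(1),np.median(k,0).round(1))
E
```

```text
-2 38 [-14.5  -3.6   1.8] [13.1  2.4  5.9] [ 0.  -0.9  4.4]
6 55 [-19.1  -3.8   6. ] [18.8  2.8 14. ] [-1.2 -0.9  9.5]
14 14 [-2.9 -3.2 14. ] [14.7  1.1 21.8] [-1.  -1.6 17.1]
22 13 [-3.1 -2.8 23. ] [ 2.3 -0.2 28.9] [-1.1 -1.1 26.2]
30 14 [-3.1 -2.9 30.4] [ 2.2 -0.  37. ] [-0.7 -1.7 33.7]
38 17 [-3.3 -2.8 38.1] [ 2.3  0.4 45.5] [-0.1 -1.4 41.7]
46 15 [-3.2 -2.9 46.2] [ 1.9  0.3 53.6] [-1.4 -1.  50.1]
54 17 [-3. -3. 54.] [ 2.1  1.1 61.7] [-1.3 -1.3 58.7]
62 14 [-3.  -2.7 62.1] [ 1.7  0.6 69.6] [-1.2 -1.8 66.3]
70 16 [-3.4 -3.6 70.1] [ 1.4  0.8 77. ] [-1.3 -1.  74.5]
78 1 [-0.8 -3.1 78.7] [-0.8 -3.1 78.7] [-0.8 -3.1 78.7]
```

play_rows:
  rows:
    - {"offset":[0,0.005,0.002],"delta_rot":[0,0,0]}
    - {"offset":[0,0.0095,0.0037],"delta_rot":[0,0,0]}
    - {"offset":[0.01,0.0095,0.0037],"delta_rot":[0,0,0]}
    - {"offset":[0.03,0.0095,0.0037],"delta_rot":[0,0,0]}
    - {"offset":[0.04,0.0095,0.0037],"delta_rot":[0,0,0]}

```text
clock: 5.82
tool_pos: [566.2, -162.9, 239.7]
ee_rot: [[-0.002, 0.32, -0.947], [0.0, -0.947, -0.32], [-1.0, -0.001, 0.001]]
wrist_force: [-0.6, 0.3, -2.8]
finger_gap: 17.9
```

```bash
python3 st.py
```

```text
t 5.82 pos [ 566.15 -162.92  239.68] yaw -71.31 down [-1.5e-03  5.0e-04 -1.0e+00] gap 17.9 F [-0.59  0.3  -2.77] M [-0.001 -0.023 -0.01 ] tank [12.02 -2.4 ] hookz 127.8 F tank [-0.47  0.47] maxdq 0.186
```

play_rows:
  rows:
    - {"offset":[0.01,0,0],"delta_rot":[0,0,0]}
    - {"offset":[0.032,0,0],"delta_rot":[0,0,0]}
    - {"offset":[0.054,0,0],"delta_rot":[0,0,0]}
    - {"offset":[0.07,0,0],"delta_rot":[0,0,0]}
    - {"offset":[0.077,0,0],"delta_rot":[0,0,0]}

```text
clock: 6.23
tool_pos: [565.8, -162.6, 162.3]
ee_rot: [[-0.003, 0.321, -0.947], [0.001, -0.947, -0.321], [-1.0, -0.002, 0.002]]
wrist_force: [-0.3, -0.1, -1.2]
finger_gap: 17.8
```

play_rows:
  rows:
    - {"offset":[0,0,0],"delta_rot":[0,0,0]}
    - {"offset":[0,0,0],"delta_rot":[0,0,0]}
    - {"offset":[0,0,0],"delta_rot":[0,0,0]}
    - {"offset":[0,0,0],"delta_rot":[0,0,0]}
    - {"offset":[0,0,0],"delta_rot":[0,0,0]}

```text
clock: 6.65
tool_pos: [567.4, -163.1, 165.9]
ee_rot: [[0.001, 0.321, -0.947], [-0.0, -0.947, -0.321], [-1.0, 0.001, -0.001]]
wrist_force: [-0.2, 0.3, -0.9]
finger_gap: 17.8
```

```bash
python3 - <<'E'
from st import *
st()
f=grab('top','t5');c=f['color'][130:230,370:490];cv2.imwrite('pics/t5c.png',cv2.resize(c,None,fx=5,fy=5,interpolation=cv2.INTER_CUBIC))
f=grab('scene','s5');c=f['color'][160:330,270:430];cv2.imwrite('pics/s5c.png',cv2.resize(c,None,fx=3.5,fy=3.5,interpolation=cv2.INTER_CUBIC))
E
```

```text
t 6.65 pos [ 567.42 -163.08  165.86] yaw -71.29 down [ 1.3e-03 -4.0e-04 -1.0e+00] gap 17.8 F [-0.2   0.29 -0.89] M [-0.019  0.027 -0.008] tank [13.17 -2.96] hookz 54.0 F tank [-0.1   0.34] maxdq 0.003
```

View pics/t5c.png

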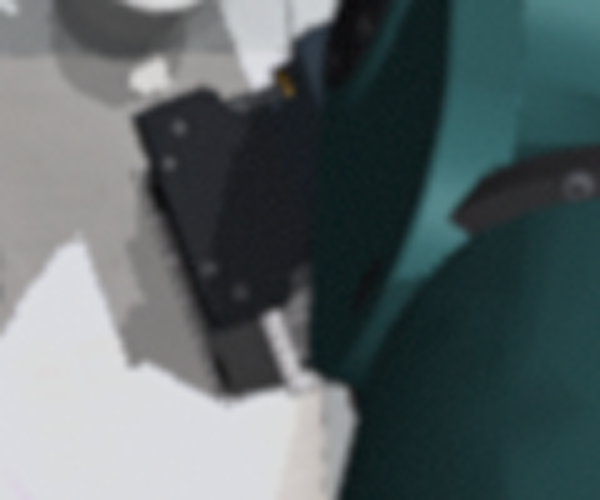

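View pics/s5c.png

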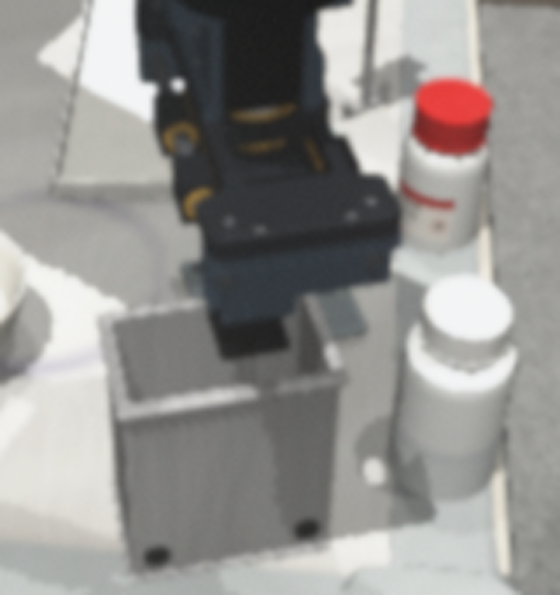

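play_rows:
  rows:
    - {"offset":[0.001,-0.001,0.004],"delta_rot":[0,0,0]}
    - {"offset":[0.001,-0.001,0.009],"delta_rot":[0,0,0]}
    - {"offset":[0.001,-0.001,0.014],"delta_rot":[0,0,0]}
    - {"offset":[0.001,-0.001,0.018],"delta_rot":[0,0,0]}
    - {"offset":[0.001,-0.001,0.0195],"delta_rot":[0,0,0]}

```text
clock: 7.17
tool_pos: [547.3, -168.4, 163.9]
ee_rot: [[-0.0, 0.321, -0.947], [0.0, -0.947, -0.321], [-1.0, -0.0, 0.0]]
wrist_force: [0.3, 0.2, -1.6]
finger_gap: 17.8
```

play_rows:
  rows:
    - {"offset":[0,0,0],"delta_rot":[0,0,0]}
    - {"offset":[0,0,0],"delta_rot":[0,0,0]}
    - {"offset":[0,0,0],"delta_rot":[0,0,0]}
    - {"offset":[0,0,0],"delta_rot":[0,0,0]}
    - {"offset":[0,0,0],"delta_rot":[0,0,0]}

```text
clock: 7.58
tool_pos: [548.3, -168.2, 163.9]
ee_rot: [[0.0, 0.321, -0.947], [0.0, -0.947, -0.321], [-1.0, -0.0, -0.0]]
wrist_force: [-0.4, 0.1, -0.3]
finger_gap: 18.3
```

```bash
python3 st.py
```

```text
t 7.58 pos [ 548.29 -168.21  163.93] yaw -71.29 down [ 0.  0. -1.] gap 18.3 F [-0.43  0.12 -0.34] M [ 0.005 -0.017  0.004] tank [-6.6  -1.68] hookz 52.0 F tank [-0.37  0.25] maxdq 0.002
```

play_rows:
  rows:
    - {"offset":[-0.003,0,0],"delta_rot":[0,0,0]}
    - {"offset":[-0.007,0,0],"delta_rot":[0,0,0]}
    - {"offset":[-0.01,0,0],"delta_rot":[0,0,0]}
    - {"offset":[-0.012,0,0],"delta_rot":[0,0,0]}
    - {"offset":[-0.013,0,0],"delta_rot":[0,0,0]}

```text
clock: 8.0
tool_pos: [548.4, -168.3, 177.5]
ee_rot: [[0.001, 0.321, -0.947], [-0.0, -0.947, -0.321], [-1.0, 0.0, -0.001]]
wrist_force: [0.2, -0.0, -0.7]
finger_gap: 17.8
```

play_rows:
  rows:
    - {"offset":[-0.0005,0,-0.003],"delta_rot":[0,0,0]}
    - {"offset":[-0.001,0,-0.006],"delta_rot":[0,0,0]}
    - {"offset":[-0.0015,0,-0.009],"delta_rot":[0,0,0]}
    - {"offset":[-0.002,0,-0.012],"delta_rot":[0,0,0]}
    - {"offset":[-0.0025,0,-0.014],"delta_rot":[0,0,0]}

```text
clock: 8.42
tool_pos: [561.8, -163.6, 179.4]
ee_rot: [[-0.0, 0.321, -0.947], [0.0, -0.947, -0.321], [-1.0, -0.0, 0.0]]
wrist_force: [0.6, -0.2, -2.0]
finger_gap: 18.1
```

play_rows:
  rows:
    - {"offset":[0,0,0],"delta_rot":[0,0,0]}
    - {"offset":[0,0,0],"delta_rot":[0,0,0]}
    - {"offset":[0,0,0],"delta_rot":[0,0,0]}
    - {"offset":[0,0,0],"delta_rot":[0,0,0]}
    - {"offset":[0,0,0],"delta_rot":[0,0,0]}

```text
clock: 8.83
tool_pos: [561.3, -163.8, 179.4]
ee_rot: [[-0.0, 0.321, -0.947], [0.0, -0.947, -0.321], [-1.0, -0.0, 0.0]]
wrist_force: [-0.1, 0.7, -1.4]
finger_gap: 17.6
```

```bash
python3 st.py
```

```text
t 8.83 pos [ 561.32 -163.8   179.41] yaw -71.3 down [-0.  0. -1.] gap 17.6 F [-0.08  0.67 -1.39] M [ 0.038 -0.014 -0.02 ] tank [ 7.15 -1.68] hookz 67.5 F tank [0.14 0.66] maxdq 0.001
```

play_rows:
  rows:
    - {"offset":[-0.001,0,0],"delta_rot":[0,0,0]}
    - {"offset":[-0.002,0,0],"delta_rot":[0,0,0]}
    - {"offset":[-0.004,0,0],"delta_rot":[0,0,0]}
    - {"offset":[-0.006,0,0],"delta_rot":[0,0,0]}
    - {"offset":[-0.006,0,0],"delta_rot":[0,0,0]}

```text
clock: 9.25
tool_pos: [561.5, -163.8, 185.8]
ee_rot: [[0.0, 0.321, -0.947], [-0.0, -0.947, -0.321], [-1.0, 0.0, -0.0]]
wrist_force: [-0.4, -0.8, -3.5]
finger_gap: 18.4
```

play_rows:
  rows:
    - {"offset":[-0.001,0,0],"delta_rot":[0,0,0]}
    - {"offset":[-0.003,0,0],"delta_rot":[0,0,0]}
    - {"offset":[-0.005,0,0],"delta_rot":[0,0,0]}
    - {"offset":[-0.006,0,0],"delta_rot":[0,0,0]}
    - {"offset":[-0.006,0,0],"delta_rot":[0,0,0]}

```text
clock: 9.67
tool_pos: [561.6, -163.8, 191.8]
ee_rot: [[0.0, 0.321, -0.947], [-0.0, -0.947, -0.321], [-1.0, 0.0, -0.0]]
wrist_force: [-1.1, 0.8, -3.6]
finger_gap: 17.8
```

```bash
python3 st.py
```

```text
t 9.67 pos [ 561.58 -163.8   191.78] yaw -71.29 down [ 4.e-04 -1.e-04 -1.e+00] gap 17.8 F [-1.06  0.78 -3.61] M [ 0.031 -0.04  -0.016] tank [ 7.4  -1.77] hookz 79.9 F tank [-0.76  1.08] maxdq 0.005
```

play_rows:
  rows:
    - {"offset":[-0.002,-0.0005,0],"delta_rot":[0,0,0]}
    - {"offset":[-0.007,-0.001,0],"delta_rot":[0,0,0]}
    - {"offset":[-0.013,-0.001,0],"delta_rot":[0,0,0]}
    - {"offset":[-0.019,-0.001,0],"delta_rot":[0,0,0]}
    - {"offset":[-0.024,-0.001,0],"delta_rot":[0,0,0]}

```text
clock: 10.08
tool_pos: [561.3, -162.9, 216.5]
ee_rot: [[0.001, 0.321, -0.947], [-0.0, -0.947, -0.321], [-1.0, 0.0, -0.001]]
wrist_force: [-0.5, -0.2, -3.8]
finger_gap: 17.7
```

play_rows:
  rows:
    - {"offset":[-0.005,0,0],"delta_rot":[0,0,0]}
    - {"offset":[-0.012,0,0],"delta_rot":[0,0,0]}
    - {"offset":[-0.02,0,0],"delta_rot":[0,0,0]}
    - {"offset":[-0.028,0,0],"delta_rot":[0,0,0]}
    - {"offset":[-0.035,0,0],"delta_rot":[0,0,0]}

```text
clock: 10.5
tool_pos: [561.2, -162.9, 251.6]
ee_rot: [[0.0, 0.321, -0.947], [-0.0, -0.947, -0.321], [-1.0, 0.0, -0.0]]
wrist_force: [0.0, -0.8, -4.0]
finger_gap: 18.1
```

```bash
python3 - <<'E'
from st import *
st()
f=grab('scene','s6');c=f['color'][130:330,270:430];cv2.imwrite('pics/s6c.png',cv2.resize(c,None,fx=3,fy=3,interpolation=cv2.INTER_CUBIC))
E
```

```text
t 10.5 pos [ 561.25 -162.87  251.55] yaw -71.29 down [ 5.e-04 -2.e-04 -1.e+00] gap 18.1 F [ 0.04 -0.77 -3.96] M [0.017 0.045 0.006] tank [ 7.39 -0.78] hookz 139.7 F tank [-0.21 -0.74] maxdq 0.145
```

View pics/s6c.png

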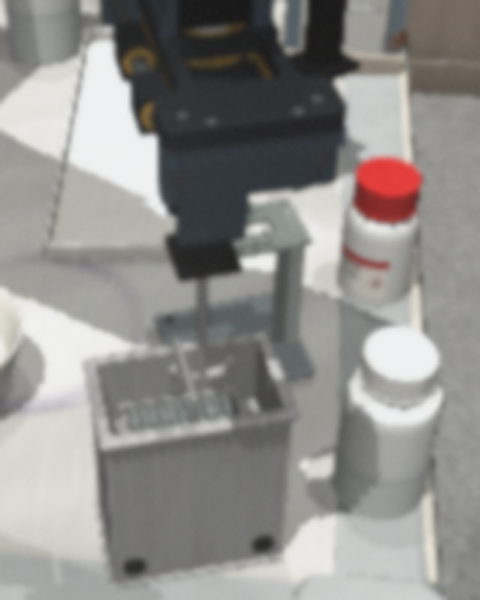

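play_rows:
  rows:
    - {"offset":[-0.012,0,0],"delta_rot":[0,0,0]}
    - {"offset":[-0.028,0,0],"delta_rot":[0,0,0]}
    - {"offset":[-0.046,0,0],"delta_rot":[0,0,0]}
    - {"offset":[-0.062,0,0],"delta_rot":[0,0,0]}
    - {"offset":[-0.07,0,0],"delta_rot":[0,0,0]}

```text
clock: 10.97
tool_pos: [561.7, -163.0, 323.0]
ee_rot: [[0.002, 0.321, -0.947], [-0.001, -0.947, -0.321], [-1.0, 0.001, -0.002]]
wrist_force: [0.4, 0.1, -3.1]
finger_gap: 17.9
```

play_rows:
  rows:
    - {"offset":[0,0,0],"delta_rot":[0,0,0]}
    - {"offset":[0,0,0],"delta_rot":[0,0,0]}
    - {"offset":[0,0,0],"delta_rot":[0,0,0]}
    - {"offset":[0,0,0],"delta_rot":[0,0,0]}
    - {"offset":[0,0,0],"delta_rot":[0,0,0]}

```text
clock: 11.38
tool_pos: [560.7, -162.7, 319.5]
ee_rot: [[-0.001, 0.321, -0.947], [0.0, -0.947, -0.321], [-1.0, -0.001, 0.001]]
wrist_force: [0.8, -0.6, -3.4]
finger_gap: 18.3
```

```bash
python3 - <<'E'
from st import *
s=st()
f=grab('scene','s7');c=f['color'][70:320,260:430];cv2.imwrite('pics/s7c.png',cv2.resize(c,None,fx=2.4,fy=2.4,interpolation=cv2.INTER_CUBIC))
W=cloud(load('top0')).reshape(-1,3)
P=W[(W[:,0]>370)&(W[:,0]<570)&(W[:,1]>80)&(W[:,1]<462)&(W[:,2]>9)&(W[:,2]<20)]
h=cv2.minAreaRect(P[:,:2].astype(np.float32));print('tray',h,cv2.boxPoints(h).round())
d=np.array([468,210])-s['tool_pos'][:2];print('to tray tool',(s['ee_rot'].T@np.r_[d,0]).round(1))
E
```

```text
t 11.38 pos [ 560.74 -162.7   319.51] yaw -71.29 down [-1.3e-03  5.0e-04 -1.0e+00] gap 18.3 F [ 0.84 -0.58 -3.38] M [0.066 0.017 0.005] tank [ 6.96 -0.46] hookz 207.6 F tank [ 0.61 -0.82] maxdq 0.004
tray ((464.18109130859375, 276.0052795410156), (160.79957580566406, 363.81353759765625), 5.010287761688232) [[368. 450.]
 [400.  88.]
 [560. 102.]
 [528. 464.]]
to tray tool [ 3.000e-01 -3.828e+02 -3.170e+01]
```

View pics/s7c.png

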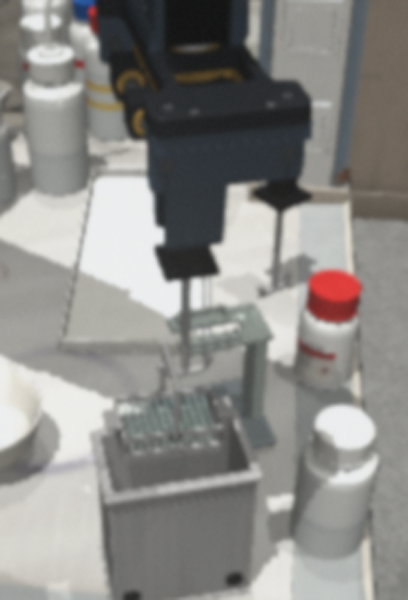

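```bash
python3 - <<'E'
from st import *
W=cloud(load('s7')).reshape(-1,3)
q=np.c_[(W[:,:2]-T)@Rt.T,W[:,2]]
k=q[(abs(q[:,0])<50)&(abs(q[:,1])<40)&(q[:,2]>100)&(q[:,2]<215)]
print(np.histogram(k[:,2],bins=range(100,216,5)))
for a,b in((165,185),(172,180),(150,165)):
    r=k[(k[:,2]>a)&(k[:,2]<b)];print(a,b,len(r),np.percentile(r,[3,50,97],axis=0).round(1).tolist())
E
```

```text
(array([150, 128, 148, 141, 149,  87, 242, 121,   0,   8, 157, 208, 130,
       157, 385, 123,  14,   8,   8,   3,   7,  18,  50]), array([100, 105, 110, 115, 120, 125, 130, 135, 140, 145, 150, 155, 160,
       165, 170, 175, 180, 185, 190, 195, 200, 205, 210, 215]))
165 185 679 [[-45.8, -20.8, 165.8], [-5.3, 0.2, 172.7], [36.3, 21.4, 178.2]]
172 180 380 [[-47.3, -20.3, 172.1], [-14.9, 0.5, 173.9], [36.6, 21.6, 177.7]]
150 165 495 [[-39.7, -19.4, 151.1], [-5.7, -9.5, 157.4], [28.4, 19.5, 164.4]]
```

play_rows:
  rows:
    - {"offset":[-0.002,-0.005,0],"delta_rot":[0,0,0]}
    - {"offset":[-0.004,-0.015,-0.001],"delta_rot":[0,0,0]}
    - {"offset":[-0.006,-0.03,-0.002],"delta_rot":[0,0,0]}
    - {"offset":[-0.008,-0.05,-0.004],"delta_rot":[0,0,0]}
    - {"offset":[-0.01,-0.072,-0.006],"delta_rot":[0,0,0]}

```text
clock: 11.85
tool_pos: [543.1, -91.2, 330.7]
ee_rot: [[0.0, 0.32, -0.947], [0.0, -0.947, -0.32], [-1.0, -0.0, -0.0]]
wrist_force: [-0.3, 0.6, -4.5]
finger_gap: 18.0
```

play_rows:
  rows:
    - {"offset":[0,-0.024,-0.002],"delta_rot":[0,0,0]}
    - {"offset":[0,-0.048,-0.004],"delta_rot":[0,0,0]}
    - {"offset":[0,-0.072,-0.006],"delta_rot":[0,0,0]}
    - {"offset":[0,-0.096,-0.008],"delta_rot":[0,0,0]}
    - {"offset":[0,-0.12,-0.01],"delta_rot":[0,0,0]}

```text
clock: 12.27
tool_pos: [513.6, 26.3, 330.8]
ee_rot: [[0.0, 0.321, -0.947], [0.0, -0.947, -0.321], [-1.0, -0.0, -0.0]]
wrist_force: [0.0, 0.5, -3.7]
finger_gap: 18.1
```

play_rows:
  rows:
    - {"offset":[0,-0.024,-0.002],"delta_rot":[0,0,0]}
    - {"offset":[0,-0.048,-0.004],"delta_rot":[0,0,0]}
    - {"offset":[0,-0.072,-0.006],"delta_rot":[0,0,0]}
    - {"offset":[0,-0.096,-0.008],"delta_rot":[0,0,0]}
    - {"offset":[0,-0.12,-0.01],"delta_rot":[0,0,0]}

```text
clock: 12.68
tool_pos: [484.3, 143.0, 330.8]
ee_rot: [[0.0, 0.321, -0.947], [0.0, -0.947, -0.321], [-1.0, -0.0, -0.0]]
wrist_force: [-0.2, -0.1, -4.7]
finger_gap: 17.7
```

play_rows:
  rows:
    - {"offset":[0,-0.022,-0.002],"delta_rot":[0,0,0]}
    - {"offset":[0,-0.042,-0.004],"delta_rot":[0,0,0]}
    - {"offset":[0,-0.057,-0.005],"delta_rot":[0,0,0]}
    - {"offset":[0,-0.067,-0.006],"delta_rot":[0,0,0]}
    - {"offset":[0,-0.071,-0.006],"delta_rot":[0,0,0]}

```text
clock: 13.1
tool_pos: [467.6, 211.8, 330.7]
ee_rot: [[0.0, 0.322, -0.947], [0.0, -0.947, -0.322], [-1.0, -0.0, -0.0]]
wrist_force: [-0.1, 0.0, -4.7]
finger_gap: 18.0
```

play_rows:
  rows:
    - {"offset":[0,0,0],"delta_rot":[0,0,0]}
    - {"offset":[0,0,0],"delta_rot":[0,0,0]}
    - {"offset":[0,0,0],"delta_rot":[0,0,0]}
    - {"offset":[0,0,0],"delta_rot":[0,0,0]}
    - {"offset":[0,0,0],"delta_rot":[0,0,0]}

```text
clock: 13.52
tool_pos: [468.7, 209.7, 330.4]
ee_rot: [[-0.0, 0.32, -0.947], [-0.0, -0.947, -0.32], [-1.0, 0.0, 0.0]]
wrist_force: [-0.6, 0.4, -3.8]
finger_gap: 17.8
```

```bash
python3 - <<'E'
from st import *
s=st()
f=grab('scene','s8');c=f['color'][50:250,230:430];cv2.imwrite('pics/s8c.png',cv2.resize(c,None,fx=3,fy=3,interpolation=cv2.INTER_CUBIC))
p=s['tool_pos']
W=cloud(f).reshape(-1,3)
q=np.c_[(W[:,:2]-p[:2])@Rt.T,W[:,2]]
k=q[(abs(q[:,0])<60)&(abs(q[:,1])<45)&(q[:,2]>130)&(q[:,2]<250)]
print(np.histogram(k[:,2],bins=range(130,251,5)))
E
```

```text
t 13.52 pos [468.72 209.69 330.43] yaw -71.34 down [-0. -0. -1.] gap 17.8 F [-0.62  0.37 -3.78] M [ 0.122 -0.012  0.004] tank [ 39.2  381.78] hookz 218.5 F tank [-0.47  0.55] maxdq 0.003
(array([  0,   0,   0,   0,   0,   0,  82,  85,  45,  51, 153,  75,   5,
         5,   7,   4,   5,   7,  22,  39,  14,   7,   5,   5]), array([130, 135, 140, 145, 150, 155, 160, 165, 170, 175, 180, 185, 190,
       195, 200, 205, 210, 215, 220, 225, 230, 235, 240, 245, 250]))
```

View pics/s8c.png

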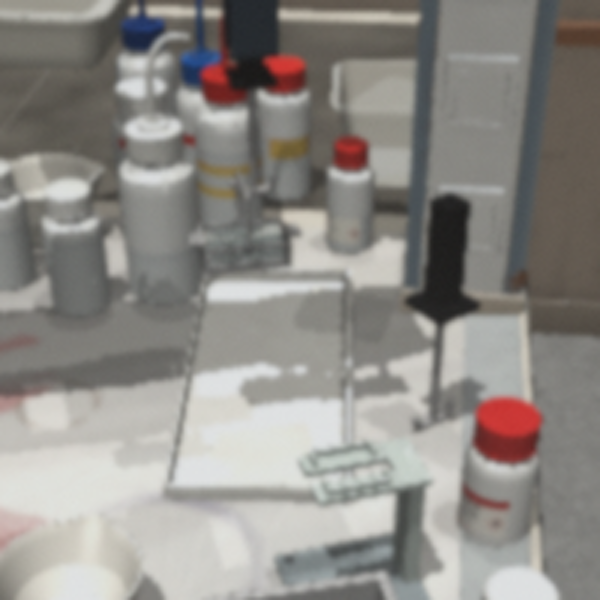

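play_rows:
  rows:
    - {"offset":[0.006,0,0],"delta_rot":[0,0,0]}
    - {"offset":[0.02,0,0],"delta_rot":[0,0,0]}
    - {"offset":[0.04,0,0],"delta_rot":[0,0,0]}
    - {"offset":[0.06,0,0],"delta_rot":[0,0,0]}
    - {"offset":[0.08,0,0],"delta_rot":[0,0,0]}

```text
clock: 13.98
tool_pos: [468.5, 210.0, 249.3]
ee_rot: [[0.0, 0.321, -0.947], [0.0, -0.947, -0.321], [-1.0, 0.0, -0.0]]
wrist_force: [0.7, -0.0, -3.9]
finger_gap: 18.0
```

play_rows:
  rows:
    - {"offset":[0.018,0,0],"delta_rot":[0,0,0]}
    - {"offset":[0.034,0,0],"delta_rot":[0,0,0]}
    - {"offset":[0.048,0,0],"delta_rot":[0,0,0]}
    - {"offset":[0.058,0,0],"delta_rot":[0,0,0]}
    - {"offset":[0.063,0,0],"delta_rot":[0,0,0]}

```text
clock: 14.4
tool_pos: [468.0, 209.9, 185.9]
ee_rot: [[-0.002, 0.321, -0.947], [-0.001, -0.947, -0.321], [-1.0, 0.0, 0.002]]
wrist_force: [-0.5, 0.8, -4.4]
finger_gap: 17.6
```

play_rows:
  rows:
    - {"offset":[0,0,0],"delta_rot":[0,0,0]}
    - {"offset":[0,0,0],"delta_rot":[0,0,0]}
    - {"offset":[0,0,0],"delta_rot":[0,0,0]}
    - {"offset":[0,0,0],"delta_rot":[0,0,0]}
    - {"offset":[0,0,0],"delta_rot":[0,0,0]}

```text
clock: 14.82
tool_pos: [468.9, 210.4, 188.1]
ee_rot: [[0.001, 0.321, -0.947], [0.0, -0.947, -0.321], [-1.0, -0.0, -0.001]]
wrist_force: [-0.5, 0.1, -3.3]
finger_gap: 18.0
```

```bash
python3 - <<'E'
from st import *
s=st()
f=grab('scene','s9');c=f['color'][50:250,230:430];cv2.imwrite('pics/s9c.png',cv2.resize(c,None,fx=3,fy=3,interpolation=cv2.INTER_CUBIC))
p=s['tool_pos']
W=cloud(f).reshape(-1,3)
q=np.c_[(W[:,:2]-p[:2])@Rt.T,W[:,2]]
k=q[(abs(q[:,0])<60)&(abs(q[:,1])<45)&(q[:,2]>5)&(q[:,2]<90)]
print(np.histogram(k[:,2],bins=range(5,91,5)))
k=k[(k[:,2]<50)&(k[:,2]>20)];print(np.percentile(k,[3,50,97],axis=0).round(1).tolist())
E
```

```text
t 14.82 pos [468.89 210.35 188.07] yaw -71.29 down [ 1.e-03  4.e-04 -1.e+00] gap 18.0 F [-0.46  0.09 -3.28] M [-0.09   0.002 -0.07 ] tank [ 39.57 382.35] hookz 76.2 F tank [-0.41  0.23] maxdq 0.004
(array([ 14,   0,  12,  82,  68,  37,  73, 151,   9,   5,   5,   5,   3,
         3,  11,  22,  25]), array([ 5, 10, 15, 20, 25, 30, 35, 40, 45, 50, 55, 60, 65, 70, 75, 80, 85,
       90]))
[[-47.5, -21.5, 21.2], [-9.9, -6.1, 37.5], [28.9, 20.0, 44.3]]
```

View pics/s9c.png

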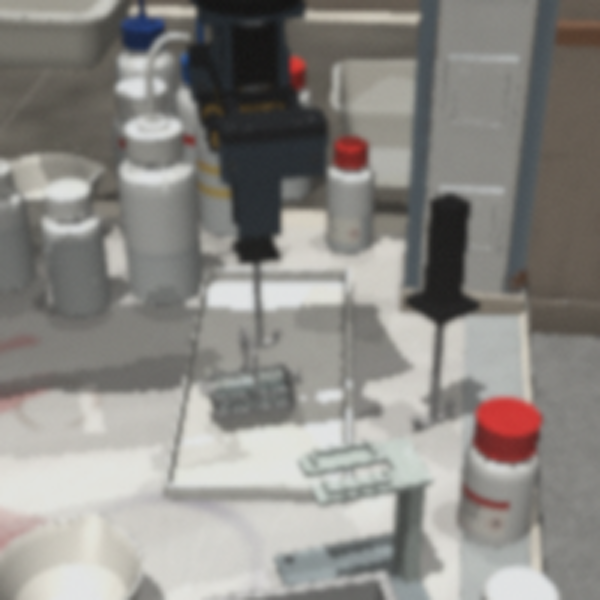

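play_rows:
  rows:
    - {"offset":[0.003,0,0],"delta_rot":[0,0,0]}
    - {"offset":[0.006,0,0],"delta_rot":[0,0,0]}
    - {"offset":[0.009,0,0],"delta_rot":[0,0,0]}
    - {"offset":[0.011,0,0],"delta_rot":[0,0,0]}
    - {"offset":[0.012,0,0],"delta_rot":[0,0,0]}

```text
clock: 15.28
tool_pos: [468.3, 210.1, 174.9]
ee_rot: [[-0.001, 0.321, -0.947], [-0.0, -0.947, -0.321], [-1.0, 0.0, 0.001]]
wrist_force: [0.2, -0.2, -2.9]
finger_gap: 17.7
```

play_rows:
  rows:
    - {"offset":[0.001,0,0],"delta_rot":[0,0,0]}
    - {"offset":[0.002,0,0],"delta_rot":[0,0,0]}
    - {"offset":[0.003,0,0],"delta_rot":[0,0,0]}
    - {"offset":[0.004,0,0],"delta_rot":[0,0,0]}
    - {"offset":[0.005,0,0],"delta_rot":[0,0,0]}

```text
clock: 15.7
tool_pos: [468.8, 210.3, 170.6]
ee_rot: [[0.0, 0.321, -0.947], [0.0, -0.947, -0.321], [-1.0, -0.0, -0.0]]
wrist_force: [-0.6, 0.6, -0.8]
finger_gap: 18.1
```

play_rows:
  rows:
    - {"offset":[0.001,0,0],"delta_rot":[0,0,0]}
    - {"offset":[0.002,0,0],"delta_rot":[0,0,0]}
    - {"offset":[0.003,0,0],"delta_rot":[0,0,0]}
    - {"offset":[0.004,0,0],"delta_rot":[0,0,0]}
    - {"offset":[0.004,0,0],"delta_rot":[0,0,0]}

```text
clock: 16.12
tool_pos: [468.5, 210.2, 166.3]
ee_rot: [[-0.0, 0.321, -0.947], [-0.0, -0.947, -0.321], [-1.0, 0.0, 0.0]]
wrist_force: [0.1, 0.3, -0.5]
finger_gap: 17.6
```

```bash
python3 - <<'E'
from st import *
s=st()
f=grab('scene','s10');c=f['color'][110:220,260:390];cv2.imwrite('pics/s10c.png',cv2.resize(c,None,fx=5,fy=5,interpolation=cv2.INTER_CUBIC))
p=s['tool_pos']
W=cloud(f).reshape(-1,3)
q=np.c_[(W[:,:2]-p[:2])@Rt.T,W[:,2]]
k=q[(abs(q[:,0])<60)&(abs(q[:,1])<45)&(q[:,2]>5)&(q[:,2]<90)]
print(np.histogram(k[:,2],bins=range(5,91,5)))
k=k[(k[:,2]<32)&(k[:,2]>18)];print(np.percentile(k,[3,50,97],axis=0).round(1).tolist())
for a in(-40,-20,0,20):
  m=k[(k[:,0]>a)&(k[:,0]<a+12)]
  if len(m):print(a,len(m),np.percentile(m[:,2],[50,95]).round(1))
E
```

```text
t 16.12 pos [468.5  210.2  166.29] yaw -71.29 down [-1.e-04 -0.e+00 -1.e+00] gap 17.6 F [ 0.1   0.25 -0.49] M [ 0.005 -0.026  0.034] tank [ 39.15 382.33] hookz 54.4 F tank [0.18 0.21] maxdq 0.005
(array([ 86,  55,  42, 105, 106,   3,   5,   4,   3,   4,  16,  18,  26,
         7,   4,   2,   4]), array([ 5, 10, 15, 20, 25, 30, 35, 40, 45, 50, 55, 60, 65, 70, 75, 80, 85,
       90]))
[[-50.6, -22.4, 18.7], [-9.8, -1.6, 24.7], [30.1, 21.5, 28.2]]
-40 30 [24.3 26.8]
-20 36 [24.  28.5]
0 32 [23.6 26.6]
20 32 [25.8 27.7]
```

View pics/s10c.png

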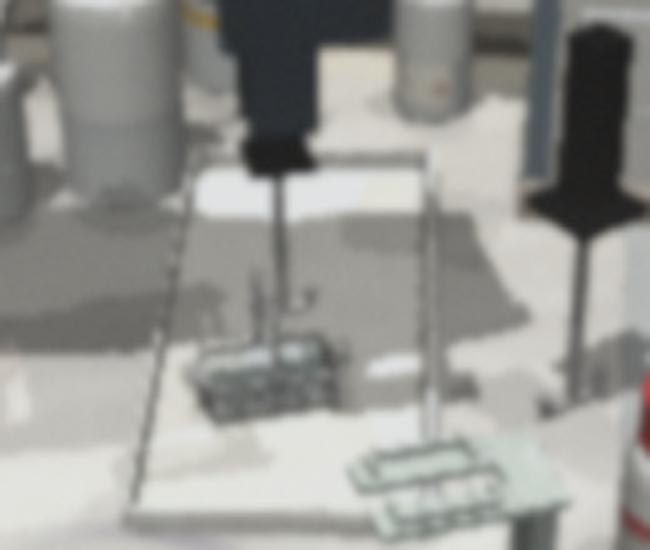

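play_rows:
  rows:
    - {"offset":[0.002,0,0],"delta_rot":[0,0,0]}
    - {"offset":[0.005,0,0],"delta_rot":[0,0,0]}
    - {"offset":[0.008,0,0],"delta_rot":[0,0,0]}
    - {"offset":[0.009,0,0],"delta_rot":[0,0,0]}
    - {"offset":[0.009,0,0],"delta_rot":[0,0,0]}

```text
clock: 16.58
tool_pos: [468.3, 210.1, 157.0]
ee_rot: [[-0.001, 0.321, -0.947], [-0.0, -0.947, -0.321], [-1.0, 0.0, 0.001]]
wrist_force: [-0.7, 0.1, -0.4]
finger_gap: 17.8
```

play_rows:
  rows:
    - {"offset":[0,0,-0.004],"delta_rot":[0,0,0]}
    - {"offset":[0,0,-0.01],"delta_rot":[0,0,0]}
    - {"offset":[0,0,-0.016],"delta_rot":[0,0,0]}
    - {"offset":[0,0,-0.021],"delta_rot":[0,0,0]}
    - {"offset":[0,0,-0.024],"delta_rot":[0,0,0]}

```text
clock: 17.0
tool_pos: [492.3, 218.3, 157.6]
ee_rot: [[0.0, 0.321, -0.947], [0.0, -0.947, -0.321], [-1.0, -0.0, -0.001]]
wrist_force: [0.0, -0.3, -1.0]
finger_gap: 18.0
```

```bash
python3 - <<'E'
from st import *
s=st()
f=grab('scene','s11');c=f['color'][110:220,260:390];cv2.imwrite('pics/s11c.png',cv2.resize(c,None,fx=5,fy=5,interpolation=cv2.INTER_CUBIC))
E
```

```text
t 17.0 pos [492.28 218.26 157.57] yaw -71.29 down [ 5.e-04  2.e-04 -1.e+00] gap 18.0 F [ 0.04 -0.31 -1.03] M [-0.008  0.009  0.005] tank [ 64.26 382.34] hookz 45.7 F tank [-0.06 -0.31] maxdq 0.058
```

View pics/s11c.png

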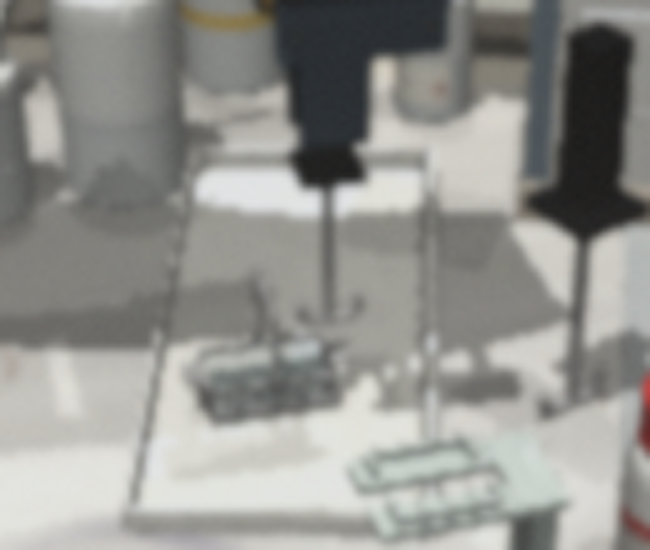

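play_rows:
  rows:
    - {"offset":[-0.01,0,0],"delta_rot":[0,0,0]}
    - {"offset":[-0.035,0,0],"delta_rot":[0,0,0]}
    - {"offset":[-0.07,0,0],"delta_rot":[0,0,0]}
    - {"offset":[-0.1,0,0],"delta_rot":[0,0,0]}
    - {"offset":[-0.125,0,0],"delta_rot":[0,0,0]}

```text
clock: 17.47
tool_pos: [491.3, 217.9, 285.5]
ee_rot: [[0.001, 0.321, -0.947], [0.001, -0.947, -0.321], [-1.0, -0.0, -0.002]]
wrist_force: [-0.1, 0.3, -1.4]
finger_gap: 17.8
```

play_rows:
  rows:
    - {"offset":[0,0.01,0],"delta_rot":[-0.5,0,0]}
    - {"offset":[0,0.035,0],"delta_rot":[-1,0,0]}
    - {"offset":[0,0.07,0],"delta_rot":[-2,0,0]}
    - {"offset":[0,0.105,0.0005],"delta_rot":[-3.5,0,0]}
    - {"offset":[0,0.14,0.0005],"delta_rot":[-4.4,0,0]}

```text
clock: 17.88
tool_pos: [535.6, 83.8, 283.4]
ee_rot: [[0.001, 0.395, -0.919], [0.0, -0.919, -0.395], [-1.0, 0.0, -0.001]]
wrist_force: [0.0, -0.9, -1.2]
finger_gap: 17.7
```

```bash
python3 - <<'E'
from st import *
s=st();d=np.array([564.1,3.4,136.9])-s['tool_pos'];print((s['ee_rot'].T@d).round(2))
E
```

```text
t 17.88 pos [535.62  83.8  283.36] yaw -66.76 down [ 6.e-04  1.e-04 -1.e+00] gap 17.7 F [ 0.02 -0.87 -1.2 ] M [ 0.078 -0.023 -0.024] tank [ 62.2  241.09] hookz 171.5 F tank [-0.26 -0.83] maxdq 0.933
[146.47  85.09   5.63]
```

play_rows:
  rows:
    - {"offset":[0,0.03,0.002],"delta_rot":[0,0,0]}
    - {"offset":[0,0.055,0.004],"delta_rot":[0,0,0]}
    - {"offset":[0,0.072,0.005],"delta_rot":[0,0,0]}
    - {"offset":[0,0.08,0.0055],"delta_rot":[0,0,0]}
    - {"offset":[0,0.082,0.0055],"delta_rot":[0,0,0]}

```text
clock: 18.3
tool_pos: [563.0, 6.6, 282.9]
ee_rot: [[0.0, 0.391, -0.92], [-0.0, -0.92, -0.391], [-1.0, 0.0, -0.0]]
wrist_force: [0.3, 0.4, -1.3]
finger_gap: 17.5
```

play_rows:
  rows:
    - {"offset":[0,0,0],"delta_rot":[0,0,0]}
    - {"offset":[0,0,0],"delta_rot":[0,0,0]}
    - {"offset":[0,0,0],"delta_rot":[0,0,0]}
    - {"offset":[0,0,0],"delta_rot":[0,0,0]}
    - {"offset":[0,0,0],"delta_rot":[0,0,0]}

```text
clock: 18.72
tool_pos: [562.7, 8.2, 282.5]
ee_rot: [[-0.0, 0.393, -0.919], [0.0, -0.919, -0.393], [-1.0, -0.0, -0.0]]
wrist_force: [0.5, -0.3, -0.1]
finger_gap: 17.9
```

```bash
python3 - <<'E'
from st import *
s=st();d=np.array([564.1,3.4,136.9])-s['tool_pos'];print((s['ee_rot'].T@d).round(2))
f=grab('scene','s12')
W=cloud(f);p=s['tool_pos'];V=W.reshape(-1,3)
c=np.deg2rad(23.0);Rs=np.array([[np.cos(c),np.sin(c)],[-np.sin(c),np.cos(c)]])
q=np.c_[(V[:,:2]-p[:2])@Rs.T,V[:,2]-(p[2]-111.9)]
q=q[(abs(q[:,0])<25)&(abs(q[:,1])<12)&(q[:,2]>-5)&(q[:,2]<85)]
for z0 in range(-6,88,8):
    k=q[(q[:,2]>=z0)&(q[:,2]<z0+8)]
    if len(k): print(z0,len(k),k.min(0).round(1),k.max(0).round(1),np.median(k,0).round(1))
E
```

```text
t 18.72 pos [562.7    8.2  282.49] yaw -66.84 down [-0.  0. -1.] gap 17.9 F [ 0.53 -0.28 -0.1 ] M [-0.029 -0.031  0.052] tank [ 63.61 160.79] hookz 170.6 F tank [ 0.42 -0.43] maxdq 0.004
[145.59   4.97   0.6 ]
-6 1 [-1.7 -1.4  1.5] [-1.7 -1.4  1.5] [-1.7 -1.4  1.5]
2 49 [-18.1  -3.8   2.1] [15.8  2.6  9.9] [-1.4 -1.3  5.7]
10 26 [-18.4  -4.4  10.2] [17.6  1.6 17.8] [ 0.  -1.4 13. ]
18 11 [-2.4 -2.9 18.5] [ 2.1 -0.8 25.9] [-0.3 -1.5 22.2]
26 9 [-2.3 -2.5 26.8] [ 2.  -0.7 33. ] [-0.6 -2.1 30.1]
34 11 [-2.6 -4.5 34.4] [ 1.8 -0.3 40.7] [-0.5 -1.4 38. ]
42 11 [-3.2 -3.4 42.7] [ 1.6  1.8 49.7] [-1.3 -1.2 45.3]
50 10 [-2.6 -2.9 50.4] [ 1.6 -0.1 57.8] [-0.7 -1.2 53.7]
58 11 [-3.3 -3.2 58.4] [ 1.2  0.3 65.8] [-1.3 -1.8 62.2]
66 10 [-3.1 -3.1 66.6] [ 0.9  0.9 73.6] [-1.8 -1.9 69.9]
74 11 [-3.3 -3.  74.2] [ 0.4  0.5 81.2] [-1.4 -1.4 77.9]
```

play_rows:
  rows:
    - {"offset":[0,0.003,0.0004],"delta_rot":[0,0,0]}
    - {"offset":[0,0.005,0.0006],"delta_rot":[0,0,0]}
    - {"offset":[0,0.005,0.0006],"delta_rot":[0,0,0]}
    - {"offset":[0,0.005,0.0006],"delta_rot":[0,0,0]}
    - {"offset":[0,0.005,0.0006],"delta_rot":[0,0,0]}

```text
clock: 19.18
tool_pos: [564.2, 2.7, 282.4]
ee_rot: [[-0.0, 0.392, -0.92], [-0.0, -0.92, -0.392], [-1.0, -0.0, 0.0]]
wrist_force: [-0.2, 0.3, -1.1]
finger_gap: 17.9
```

```bash
python3 - <<'E'
from st import *
s=st();d=np.array([564.1,3.4,136.9])-s['tool_pos'];print((s['ee_rot'].T@d).round(2))
E
```

```text
t 19.18 pos [564.22   2.68 282.37] yaw -66.9 down [-1.e-04 -0.e+00 -1.e+00] gap 17.9 F [-0.18  0.29 -1.15] M [-0.004 -0.025  0.05 ] tank [ 63.28 155.08] hookz 170.5 F tank [-0.08  0.33] maxdq 0.002
[145.47  -0.7   -0.19]
```

play_rows:
  rows:
    - {"offset":[0.008,0,0],"delta_rot":[0,0,0]}
    - {"offset":[0.024,0,0],"delta_rot":[0,0,0]}
    - {"offset":[0.042,0,0],"delta_rot":[0,0,0]}
    - {"offset":[0.056,0,0],"delta_rot":[0,0,0]}
    - {"offset":[0.064,0,0],"delta_rot":[0,0,0]}

```text
clock: 19.6
tool_pos: [563.3, 2.8, 216.2]
ee_rot: [[-0.002, 0.393, -0.92], [0.0, -0.92, -0.393], [-1.0, -0.001, 0.002]]
wrist_force: [-0.4, 0.8, 0.4]
finger_gap: 18.1
```

play_rows:
  rows:
    - {"offset":[0.01,0,0],"delta_rot":[0,0,0]}
    - {"offset":[0.028,0,0],"delta_rot":[0,0,0]}
    - {"offset":[0.046,0,0],"delta_rot":[0,0,0]}
    - {"offset":[0.058,0,0],"delta_rot":[0,0,0]}
    - {"offset":[0.064,0,0],"delta_rot":[0,0,0]}

```text
clock: 20.02
tool_pos: [563.6, 2.8, 152.8]
ee_rot: [[-0.002, 0.392, -0.92], [0.0, -0.92, -0.392], [-1.0, -0.001, 0.002]]
wrist_force: [-0.0, 1.0, -1.6]
finger_gap: 17.7
```

play_rows:
  rows:
    - {"offset":[0,0,0],"delta_rot":[0,0,0]}
    - {"offset":[0,0,0],"delta_rot":[0,0,0]}
    - {"offset":[0,0,0],"delta_rot":[0,0,0]}
    - {"offset":[0,0,0],"delta_rot":[0,0,0]}
    - {"offset":[0,0,0],"delta_rot":[0,0,0]}

```text
clock: 20.43
tool_pos: [564.7, 2.7, 155.2]
ee_rot: [[0.001, 0.392, -0.92], [-0.0, -0.92, -0.392], [-1.0, 0.001, -0.001]]
wrist_force: [0.7, -0.0, -1.7]
finger_gap: 18.1
```

```bash
python3 - <<'E'
from st import *
s=st();d=np.array([564.1,3.4,136.9])-s['tool_pos'];print((s['ee_rot'].T@d).round(2))
f=grab('scene','s13');c=f['color'][130:270,290:420];cv2.imwrite('pics/s13c.png',cv2.resize(c,None,fx=4.2,fy=4.2,interpolation=cv2.INTER_CUBIC))
E
```

```text
t 20.43 pos [564.69   2.74 155.19] yaw -66.89 down [ 0.0012 -0.     -1.    ] gap 18.1 F [ 0.72 -0.04 -1.69] M [ 0.011  0.022 -0.041] tank [ 63.74 154.99] hookz 43.3 F tank [ 0.66 -0.27] maxdq 0.002
[18.28 -0.85  0.3 ]
```

View pics/s13c.png

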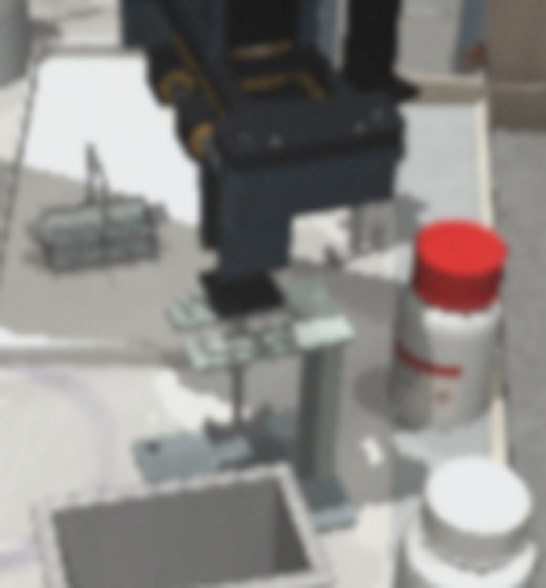

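play_rows:
  rows:
    - {"offset":[0.003,0,0],"delta_rot":[0,0,0]}
    - {"offset":[0.006,0,0],"delta_rot":[0,0,0]}
    - {"offset":[0.009,0,0],"delta_rot":[0,0,0]}
    - {"offset":[0.011,0,0],"delta_rot":[0,0,0]}
    - {"offset":[0.012,0,0],"delta_rot":[0,0,0]}

```text
clock: 20.9
tool_pos: [564.0, 2.8, 141.9]
ee_rot: [[-0.001, 0.392, -0.92], [0.0, -0.92, -0.392], [-1.0, -0.0, 0.001]]
wrist_force: [0.0, 0.4, -1.6]
finger_gap: 17.7
```

play_rows:
  rows:
    - {"offset":[0.001,0,0],"delta_rot":[0,0,0]}
    - {"offset":[0.002,0,0],"delta_rot":[0,0,0]}
    - {"offset":[0.003,0,0],"delta_rot":[0,0,0]}
    - {"offset":[0.004,0,0],"delta_rot":[0,0,0]}
    - {"offset":[0.005,0,0],"delta_rot":[0,0,0]}

```text
clock: 21.32
tool_pos: [564.3, 2.7, 137.4]
ee_rot: [[0.0, 0.393, -0.92], [-0.0, -0.92, -0.393], [-1.0, 0.0, -0.0]]
wrist_force: [0.6, 0.2, -0.9]
finger_gap: 17.3
```

```bash
python3 st.py
```

```text
t 21.32 pos [564.27   2.73 137.39] yaw -66.89 down [ 1.e-04 -0.e+00 -1.e+00] gap 17.3 F [ 0.61  0.21 -0.88] M [ 0.027 -0.013  0.014] tank [ 63.34 155.11] hookz 25.5 F tank [0.65 0.01] maxdq 0.022
```

play_rows:
  rows:
    - {"offset":[0.0003,0,0],"delta_rot":[0,0,0]}
    - {"offset":[0.0006,0,0],"delta_rot":[0,0,0]}
    - {"offset":[0.0008,0,0],"delta_rot":[0,0,0]}
    - {"offset":[0.0008,0,0],"delta_rot":[0,0,0]}
    - {"offset":[0.0008,0,0],"delta_rot":[0,0,0]}

```text
clock: 21.73
tool_pos: [564.3, 2.7, 136.9]
ee_rot: [[-0.0, 0.393, -0.92], [-0.0, -0.92, -0.393], [-1.0, -0.0, 0.0]]
wrist_force: [-2.5, -0.5, 6.1]
finger_gap: 18.1
```

play_rows:
  rows:
    - {"offset":[0,0,0],"delta_rot":[0,0,0]}
    - {"offset":[0,0,0],"delta_rot":[0,0,0]}
    - {"offset":[0,0,0],"delta_rot":[0,0,0]}
    - {"offset":[0,0,0],"delta_rot":[0,0,0]}
    - {"offset":[0,0,0],"delta_rot":[0,0,0]}
  hand: 0.05

```text
clock: 22.15
tool_pos: [564.2, 2.7, 136.6]
ee_rot: [[-0.0, 0.393, -0.92], [0.0, -0.92, -0.393], [-1.0, -0.0, 0.0]]
wrist_force: [-0.5, -0.7, 0.1]
finger_gap: 48.0
```

play_rows:
  rows:
    - {"offset":[-0.005,0,0],"delta_rot":[0,0,0]}
    - {"offset":[-0.02,0,0],"delta_rot":[0,0,0]}
    - {"offset":[-0.045,0,0],"delta_rot":[0,0,0]}
    - {"offset":[-0.07,0,0],"delta_rot":[0,0,0]}
    - {"offset":[-0.095,0,0],"delta_rot":[0,0,0]}

```text
clock: 22.57
tool_pos: [564.0, 2.7, 233.0]
ee_rot: [[-0.0, 0.392, -0.92], [0.0, -0.92, -0.392], [-1.0, -0.0, 0.0]]
wrist_force: [0.2, 0.1, -0.1]
finger_gap: 50.0
```

play_rows:
  rows:
    - {"offset":[0,0.005,0.015],"delta_rot":[0,0,0]}
    - {"offset":[0,0.01,0.035],"delta_rot":[0,0,0]}
    - {"offset":[0,0.02,0.055],"delta_rot":[0,0,0]}
    - {"offset":[0,0.03,0.07],"delta_rot":[0,0,0]}
    - {"offset":[0,0.03,0.075],"delta_rot":[0,0,0]}

```text
clock: 22.98
tool_pos: [505.6, -55.8, 231.5]
ee_rot: [[-0.0, 0.392, -0.92], [-0.0, -0.92, -0.392], [-1.0, 0.0, 0.0]]
wrist_force: [-0.4, -0.1, 0.8]
finger_gap: 49.9
```

```bash
python3 - <<'E'
from st import *
s=st()
f=grab('wrist','w14');cv2.imwrite('pics/w14c.png',cv2.resize(f['color'][0:240,100:480],None,fx=2.1,fy=2.1,interpolation=cv2.INTER_CUBIC))
W=cloud(f).reshape(-1,3)
P=W[(np.hypot(W[:,0]-564,W[:,1]-3)<35)&(W[:,2]>180)&(W[:,2]<195)]
print('grip',cv2.minAreaRect(P[:,:2].astype(np.float32)),np.median(P[:,2]))
f=grab('scene','s14');cv2.imwrite('pics/s14c.png',cv2.resize(f['color'][90:320,220:430],None,fx=2.6,fy=2.6,interpolation=cv2.INTER_CUBIC))
f=grab('top','t14');cv2.imwrite('pics/t14c.png',cv2.resize(f['color'][90:300,100:480],None,fx=2.1,fy=2.1,interpolation=cv2.INTER_CUBIC))
E
```

```text
t 22.98 pos [505.56 -55.79 231.51] yaw -66.95 down [-3.e-04 -2.e-04 -1.e+00] gap 49.9 F [-0.44 -0.11  0.77] M [0.004 0.011 0.022] tank [-11.03 118.5 ] hookz 119.6 F tank [-0.45  0.04] maxdq 0.078
grip ((564.6010131835938, 2.912015914916992), (17.806272506713867, 18.14328384399414), 23.71961784362793) 186.8492083607602
```

View pics/w14c.png

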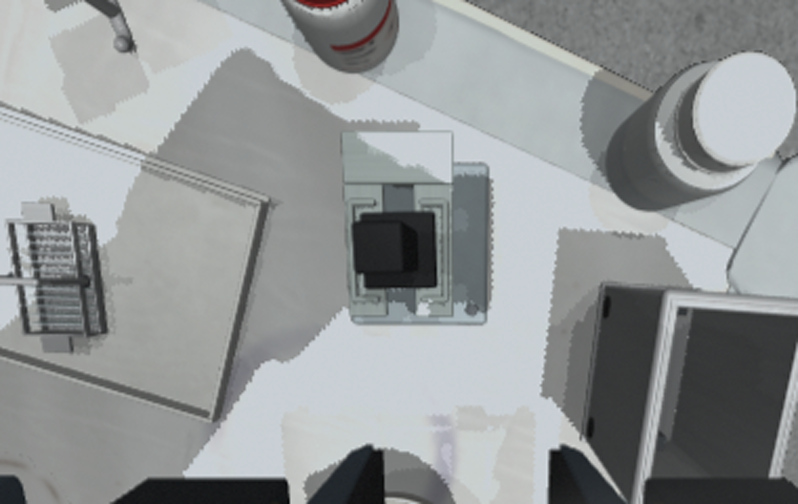

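View pics/s14c.png

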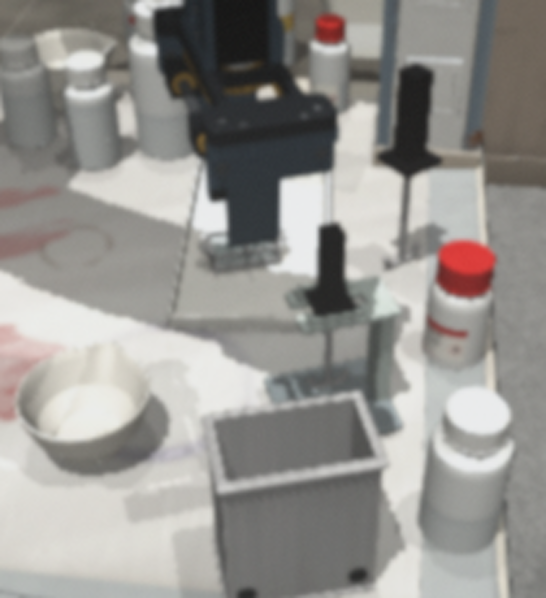

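View pics/t14c.png

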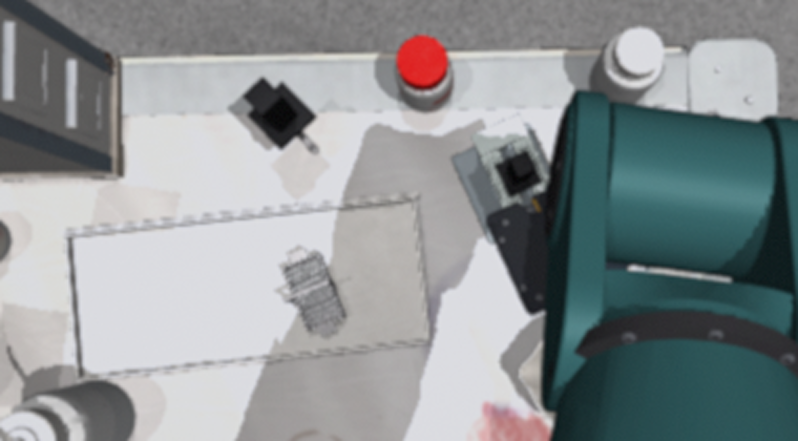

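```bash
python3 -c "
from st import *
st(); print(arm.job_done())"
```

```text
t 23.13 pos [506.99 -54.28 231.69] yaw -66.93 down [ 2.e-04  1.e-04 -1.e+00] gap 50.0 F [0.5  0.21 0.  ] M [ 0.006 -0.035 -0.007] tank [ -9.19 119.48] hookz 119.8 F tank [0.54 0.04] maxdq 0.015
the job is handed in; nothing more can be done
None
```

I hooked the rack out of the tank by its bail, which the wrist camera showed leaning toward the tank's -x. I then set the rack on the drain tray, freed the hook and hung the smaller rod back in its fork. The job was handed in at 23.1 s.

- **Rack:** after lowering, the depth data put the rack top at about 26 mm, which fits an upright rack resting on the tray floor. The final pictures show it upright and well inside the rim.
- **Rod:** the grip top is at 186.8 mm, against 186.9 mm at the start. Its position is within about 1 mm of the original.
- **Forces:** the largest reading at the end of any move was about 6.6 N, while seating the collar. I saw only those readings, so shorter peaks in between are not ruled out.
- **Surroundings:** the bottles, mortar and tank look unmoved in the last pictures, though I did not re-measure them. The gripper was empty and clear of everything.

No check failed. The arm settled up to about 5 mm off on some fast moves, and I corrected that before the grasp and before re-hanging the rod.

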